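# Fit the blade in the soap shaver and lock it

### The job

Take the steel blade off its wooden stand and set it down, without dropping it, flat and straight on the soap shaver's sloping blue seat, its notch fully home against the brass pin, and let go of it. Then press the orange stud in and turn it a quarter turn clockwise until it springs up in its catch with the tongue over the notched end of the blade. Leave the yellow tray, the green jar, the beaker and the loose cream soap bar as they stand, and do not let the blade fall on the bench.

Things in the scene. Friction and masses are not known exactly. Their poses are not given: they have to be found in the camera images.
- blade: Loose flat steel blade, 100 long (its x) x 44 wide (its y) x 4 mm thick, 0.13 kg nominal. Origin: centre of its underside. An open U notch, 11 mm wide and 25 mm deep, is cut in the middle of its -x end, so its closed end is at x = -25. The bright cutting edge is the +x end. It starts lying level across the top of the stand, overhanging it on both long sides; hold it across its width.
- notch (a point): Point on the blade: middle of the notch's closed end, at the underside (blade x = -25 mm); axes as the blade's.
- stand: Fixed wooden block, 60 (x) x 24 (y) mm, top 45 mm above the bench, on a black foot 80 x 50 x 6 mm. Origin: centre of its underside. The blade starts on top, along its x to within 0.15 rad.
- shaver: Fixed soap shaver, standing across the bench: grey base 260 (x) x 96 (y) x 12 mm, with two posts under the seat and, at the uphill (+x) end, a white feed chute 80 wide, whose near end is 64 mm ahead of the origin and whose walls reach 160 mm above the bench. Origin: centre of its underside; +x is the uphill direction of the seat, level.
- seat: Fixed blue seat sloping 30 degrees: x uphill, y left, z square to its top face, leaning 30 degrees from vertical towards the downhill (stud) end. Origin on the top face, 105 mm above the bench over the shaver's origin; a blade fully home has this origin and axes. Bar 26 wide x 26 thick, x = -65 to +38 (blade overhangs 9 mm each side, fingers fit there); from x = -115 to -65 a block 44 wide with the stud.
- pin_top (a point): Top of the single brass locating pin, 8 mm diameter, 10 mm tall square to the seat, the last 3 mm tapering to 5 mm diameter; its axis is at seat x = -29, y = 0. The blade's notch goes over it, with the notch's closed end against the pin's uphill side.
- stud_press (a joint): How far the orange stud is pressed in, square to the seat, in m: 0 out (as at the start and when caught), 0.0065 hard in. A spring pushes out with 4 N at 0 and 8 N at 4 mm. The stud turns freely only when pressed at least 4 mm; between its two catches it cannot come out.
- stud (a joint): Angle of the stud in rad: about 0 at the start (tongue pointing to the seat's +y), growing clockwise seen from above the seat, stop at 1.62; from about 1.4 on, it springs out into the second catch, tongue uphill over the blade's notched end. It has about 0.2 rad of play in each catch and stays where it is left.
- stud_grip (a point): Point on the stud's axis, 36 mm above the seat's top face when the stud is out (seat x = -90, y = 0). z along the axis (the seat's z), y along the wing and tongue. The orange wing to grip is 9 mm thick (x) x 34 long (y) x 26 mm tall, from 16 to 42 mm above the seat face, on a disc of 17 mm radius whose top is 16 mm above the seat face.
- keeper_tip (a point): Middle of the end of the stud's tongue, at its underside: 51 mm from the stud's axis along the wing (its y), 12 mm above the seat face when out. The tongue is 24 mm wide and 4 mm thick, and passes over a seated blade without touching it even when pressed in.
- tray: Bystander: empty yellow plastic tray 130 x 100 x 35 mm, loose. Origin: centre of its underside. It and the stand may change sides.
- jar: Bystander: green glass jar with a wooden lid, 66 mm diameter, 140 mm tall, loose. Origin: centre of its underside.
- beaker: Bystander: clear open glass beaker, 68 mm diameter, 110 mm tall, loose. Origin: centre of its underside.
- soap: Bystander: cream bar of soap 75 x 50 x 25 mm, loose. Origin: centre of its underside.

How it is judged (in metres and radians):
On the way, in this order (a step that is already met when the one before it is completed fails the run):
1. the blade lies home on the seat with its notch over the pin, released (x of notch in the frame of seat between -0.0275 and -0.0215 m and y of notch in the frame of seat between -0.003 and 0.003 m and z of notch in the frame of seat between -0.002 and 0.002 m and angle between the x axis of blade and the x axis of seat, either way round below 0.12 rad and angle between the z axis of blade and the z axis of seat, either way round below 0.05 rad and contact force between blade and the fingers below 0.05 N), for 0.2 s.
2. the stud is pressed in, with the blade still home (x of notch in the frame of seat between -0.0275 and -0.0215 m and y of notch in the frame of seat between -0.003 and 0.003 m and z of notch in the frame of seat between -0.002 and 0.002 m and angle between the x axis of blade and the x axis of seat, either way round below 0.12 rad and angle between the z axis of blade and the z axis of seat, either way round below 0.05 rad and value of joint stud_press above 0.0035 m), for 0.05 s.
3. the stud has been turned and has sprung up into its second catch (x of notch in the frame of seat between -0.0275 and -0.0215 m and y of notch in the frame of seat between -0.003 and 0.003 m and z of notch in the frame of seat between -0.002 and 0.002 m and angle between the x axis of blade and the x axis of seat, either way round below 0.12 rad and angle between the z axis of blade and the z axis of seat, either way round below 0.05 rad and value of joint stud above 1.35 rad and value of joint stud_press below 0.0015 m), for 0.2 s.
At the end, for the whole second after the job is handed in: Blade at rest on the seat, notch end 2.5 mm below to 3.5 mm above home along the slope, within 3 mm sideways and 2 mm of the seat face, in line within 0.12 rad, flat within 0.05 rad; stud turned beyond 1.35 rad and less than 1.5 mm pressed in (all of step 3 and linear speed of blade below 0.02 m/s); the robot touches nothing.
It fails at once if the tray, the jar, the beaker or the soap is moved by more than 20 mm or tipped by more than 0.3 rad ((distance of tray from where it was at the start of the episode above 0.02 m or angle between tray's own z axis and vertical above 0.3 rad) or (distance of jar from where it was at the start of the episode above 0.02 m or angle between jar's own z axis and vertical above 0.3 rad) or (distance of beaker from where it was at the start of the episode above 0.02 m or angle between beaker's own z axis and vertical above 0.3 rad) or (distance of soap from where it was at the start of the episode above 0.02 m or angle between soap's own z axis and vertical above 0.3 rad)).
It fails at once if the blade touches the bench (height (world z) of blade below 0.02 m).
It fails at once if the blade is dropped (faster than 0.4 m/s with no finger on it) (linear speed of blade above 0.4 m/s and contact force between blade and the fingers below 0.01 N).
It also fails if it takes over 58 s, if anything falls off the work surface, if the arm or the gripper's body presses on something with over 40 N, if the wrist force passes 120 N, or if a joint passes its speed limit or range.

### The arm

A 7-joint arm with a two-finger parallel gripper is mounted at the origin on the work surface. World frame = base frame: x ahead of the robot, y to its left, z up, the work surface at z = 0. Lengths are in mm, angles in degrees, forces in N, time in s.
With the tool pointing down it reaches from about 425 to 875 mm from the base axis. Payload 9.9 kg.
Tool frame: the origin (TCP) lies midway between the tips of the shut fingers; the grasp point (between the pads) lies 19 mm behind it (robot.grip_point_offset is the distance from the TCP to the grasp point, in mm); z points along the fingers, x is the direction in which the jaws open and shut, and the axes are right-handed (so a half turn about z gives the same grasp; the last joint's range is limited). The gripper opens to 85 mm and grips with 20 to 120 N. Pads are 22 mm wide; open, the fingers measure 114 mm over their backs; the gripper's body (76 mm by 85 mm) begins 54 mm behind the grasp point. The pads swing forward as they close: fully open they stand 13 mm farther back than shut.
Start: joints at [-73.327, 32.985, 1.427, 82.34, -0.859, 64.687, -3.237], TCP at [247.101, 628.148, 231.289] pointing down, gripper open.
Joint ranges: [-157.87, 157.87], [-19.46, 123.44], [-87.15, 90], [11.01, 140.99], [-62.26, 242.26], [9.8, 113.94], [-161.44, 161.44]. Speed limits (degrees/s): [127.2, 127.2, 172.46, 172.46, 180, 180, 180].

### API

Orientations are given as [roll, pitch, yaw] about the fixed x, y, z axes, in that order (R = Rz(yaw) Ry(pitch) Rx(roll)).
In Python, from cell import robot gives the robot as it stands.
- The arm moves only by the tool jog_arm, never from a script. Its argument "targets" is a list that holds one entry, the list of rows, each a list of 4 numbers: the shift along the tool's x, y, z in mm, then the turn about the tool's z in degrees. A call has 1 to 8 rows; each row is the pose to reach, as a shift and turn from the pose commanded when the call began, along the tool's axes at that moment; what a row does not reach only later rows make up. A row lasts 1/8 s, in which the tool goes at most 62.5 mm and 10.7 degrees, less where a joint would pass 70% of its speed; a pose out of reach is approached as far as the arm can. A call with a gripper value outside its range is refused whole. "grip" is the opening in per cent of the stroke, from 0 (shut) to 100 (fully open), set as the call begins (left out, the last holds). The fingers move at their own pace and stop on an object; "newtons" is the grip in N (left out, the last holds). Time passes only in rows, so rows that repeat a pose let the fingers close. It gives the time, the measured TCP pose, the force and the opening at its end, in the units of the state.
- robot.get_obs(): the state, without advancing time (a new reading comes with each control period).
- robot.snapshot(name): name is "scene" or "side" or "wrist"; returns (picture, depth): 400x640x3 uint8, red, green, blue; 400x640 float32, mm along the optical axis (not along the pixel's ray), 0 where there is no reading.
- robot.get_calibration(name): a dict with "camera_matrix" (3x3 intrinsics, pixels), "dist" ([k1, k2, p1, p2, k3] as OpenCV has them; the pictures are not rectified), "view" (4x4, takes a point from world to camera coordinates); the wrist camera has in their place "mount" (4x4, takes a point from camera to tool coordinates, whose origin is the TCP and whose axes are the tool frame's). Camera axes: x right, y up, looking along -z (the intrinsics and any distortion apply to the point x, -y, -z); pixel columns grow to the right and rows downward; lengths in mm; the calibration is good to about 2 mm. A picture is of the moment at which its call begins: read the wrist's pose just before it. get_calibration takes no time and is no camera call.
- robot.hand_in(): hands the job in, once; it reports no verdict.
The state is a dict: "time_s": time; "qpos": joint angles; "joint_vel": joint speeds; "effort": joint torques, N m; "position": TCP position; "orientation": TCP orientation; "contact_force": force on the tool from outside, world axes, zero at the start; "wrist_torque": the same for the moment, N m; "width": opening from 0.0 (shut) to 1.0 (fully open).
Only numpy, scipy, OpenCV 4.12 (cv2) and the standard library are available. Lean on these libraries where they do the work, as an engineer would, in place of code of your own. Each camera call takes 0.05 s, during which the arm holds its last target.

## Working session

There is one attempt and no reset: what is moved stays moved. The work goes in short steps, Python scripts to look and compute and a tool call to move; the robot and the scene stay as the last step left them, time stands still between calls to the robot, and variables do not carry over. Pictures are saved under pics/ and viewed, and the job is handed in when it is done.

Besides the shell and the picture viewer there is one more tool, called after "Request:" by a JSON object that holds its "op" and its "data". jog_arm: Moves the arm, as the interface text tells. Its arguments: {"type":"object","properties":{"targets":{"type":"array","items":{"type":"array","items":{"type":"array","items":{"type":"number"}}}},"grip":{"type":"number"},"newtons":{"type":"number"}},"required":["targets"]}

```bash
ls; mkdir -p pics; python3 - <<'E'
from cell import robot
import cv2,numpy as np
print(robot.get_obs()); print(robot.grip_point_offset)
for n in ["scene","side","wrist"]:
    c=robot.get_calibration(n); print(n,{k:np.round(np.array(v),3).tolist() for k,v in c.items()})
    p,d=robot.snapshot(n); cv2.imwrite(f"pics/{n}0.png",p[:,:,::-1]); np.save(f"pics/{n}0.npy",d)
    print(d.min(),d.max(),(d==0).mean())
E
```

```text
pics
{'time_s': 0.0, 'qpos': array([-73.32568943,  33.03166032,   1.42427823,  82.38727383,
        -0.85903858,  64.68816613,  -3.23727249]), 'joint_vel': array([-0.01065243,  0.03240856, -0.10012049, -0.03057002,  0.00296523,
        0.04974978, -0.10283643]), 'effort': array([ 6.14143955e-04, -7.65756583e+01,  2.25072429e+00, -2.85959673e+01,
        1.53582206e-02,  1.26936249e-02, -2.79454156e-05]), 'position': array([246.95500516, 627.69568443, 230.44956034]), 'orientation': array([1.79994170e+02, 9.63359622e-02, 6.85256598e+01]), 'contact_force': array([0.4085087 , 1.32440844, 0.64208037]), 'wrist_torque': array([ 0.00721268, -0.00713909,  0.02705177]), 'width': 1.003464462414196}
18.700000000000003
scene {'camera_matrix': [[401.379, 0.0, 322.802], [0.0, 401.379, 205.646], [0.0, 0.0, 1.0]], 'dist': [-0.092, 0.0, 0.0, 0.0, 0.0], 'view': [[0.805, 0.594, -0.012, -486.989], [-0.457, 0.632, 0.626, 191.001], [0.379, -0.498, 0.78, -1297.291], [0.0, 0.0, 0.0, 1.0]]}
0.0 3195.2837 0.0042578125
side {'camera_matrix': [[432.145, 0.0, 317.706], [0.0, 432.145, 202.431], [0.0, 0.0, 1.0]], 'dist': [-0.017, 0.0, 0.0, 0.0, 0.0], 'view': [[0.966, -0.257, 0.019, -547.156], [0.118, 0.504, 0.856, -148.282], [-0.229, -0.825, 0.517, -826.979], [0.0, 0.0, 0.0, 1.0]]}
0.0 3387.1375 0.0040234375
wrist {'camera_matrix': [[292.991, 0.0, 320.76], [0.0, 292.991, 202.551], [0.0, 0.0, 1.0]], 'dist': [-0.038, 0.0, 0.0, 0.0, 0.0], 'mount': [[1.0, 0.001, -0.001, 0.713], [0.0, -0.963, -0.269, -68.614], [-0.001, 0.269, -0.963, -143.493], [0.0, 0.0, 0.0, 1.0]]}
0.0 1442.9182 0.0041875
```

View pics/scene0.png

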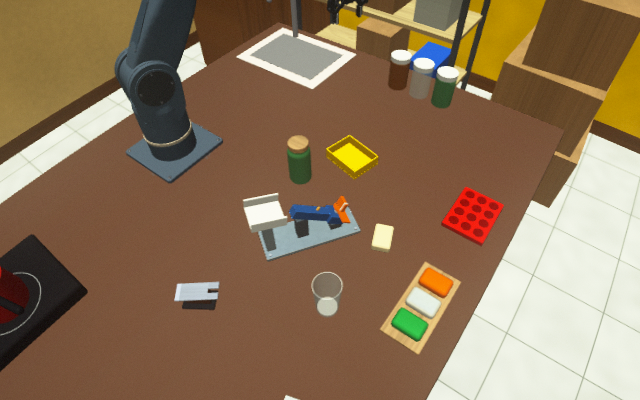

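View pics/side0.png

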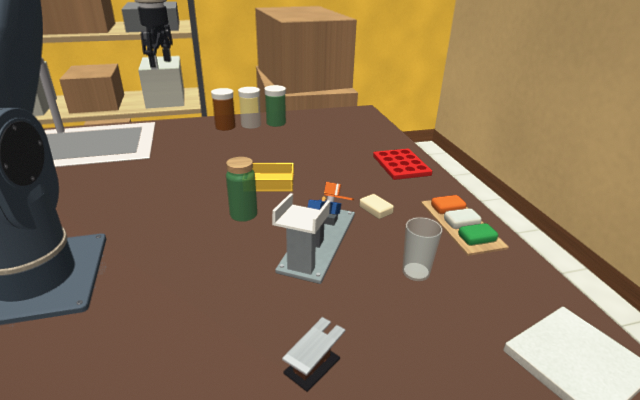

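View pics/wrist0.png

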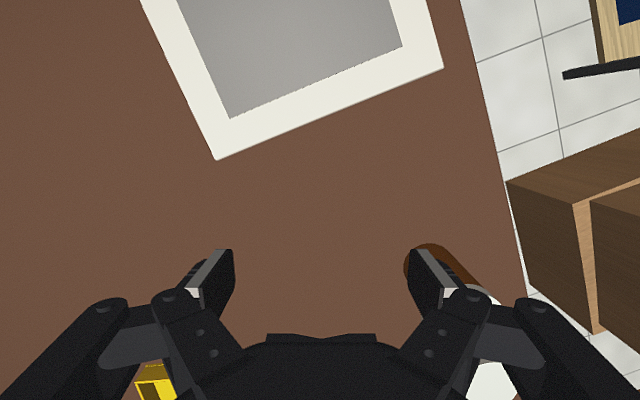

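```bash
cat > h.py <<'E'
import cv2,numpy as np
from scipy.spatial.transform import Rotation as R
from cell import robot
def cal(n,obs=None):
    c=robot.get_calibration(n);K=np.array(c["camera_matrix"],float);D=np.array(c["dist"],float)
    if n!="wrist": M=np.linalg.inv(np.array(c["view"],float))
    else:
        T=np.eye(4);T[:3,:3]=R.from_euler("xyz",obs["orientation"],degrees=True).as_matrix();T[:3,3]=obs["position"]
        M=T@np.array(c["mount"],float)
    return K,D,M
def world(uv,depth,C):
    K,D,M=C;uv=np.asarray(uv,float).reshape(-1,1,2)
    n=cv2.undistortPoints(uv,K,D)[:,0]
    depth=np.asarray(depth,float).reshape(-1)
    p=np.c_[n[:,0]*depth,-n[:,1]*depth,-depth]
    return p@M[:3,:3].T+M[:3,3]
def plane(uv,z,C):
    a=world(uv,np.ones(len(np.asarray(uv).reshape(-1,2))),C);o=C[2][:3,3];d=a-o
    return o+d*((z-o[2])/d[:,2])[:,None]
def proj(P,C):
    K,D,M=C;V=np.linalg.inv(M);p=np.asarray(P,float).reshape(-1,3)@V[:3,:3].T+V[:3,3]
    q=p*[1,-1,-1]
    return cv2.projectPoints(q,np.zeros(3),np.zeros(3),K,D)[0][:,0]
def cloud(d,C):
    v,u=np.mgrid[:d.shape[0],:d.shape[1]]
    return world(np.c_[u.ravel(),v.ravel()],d.ravel(),C).reshape(d.shape+(3,))
E
python3 - <<'E'
from h import *
for n in ["scene","side"]:
    p=cv2.imread(f"pics/{n}0.png");d=np.load(f"pics/{n}0.npy");C=cal(n);W=cloud(d,C)
    h=cv2.cvtColor(p,cv2.COLOR_BGR2HSV);H,S,V=[h[:,:,i].astype(int) for i in range(3)]
    z=W[:,:,2];reg=(W[:,:,0]>100)&(W[:,:,0]<1000)&(abs(W[:,:,1])<700)&(d>0)
    print(n,"bench z",np.median(z[reg&(abs(z)<15)]))
    ms={"yellow":(H>20)&(H<33)&(S>180)&(V>100),"green":(H>45)&(H<85)&(S>60),"orange":(H>4)&(H<14)&(S>200)&(V>150),"blue":(H>100)&(H<125)&(S>120),
     "grey":(S<60)&(V>100),"cream":(H>18)&(H<35)&(S>30)&(S<110)&(V>180)}
    for k,m in ms.items():
        m=(m&reg&(z>-5)&(z<260)).astype(np.uint8)
        nn,l,st,c=cv2.connectedComponentsWithStats(m)
        for i in range(1,nn):
            if st[i,4]>25:
                q=W[l==i];print(k,st[i].tolist(),"med",np.median(q,0).round(),"lo",np.percentile(q,3,0).round(),"hi",np.percentile(q,97,0).round())
E
```

```text
scene bench z 0.4979962897339192
yellow [326, 135, 53, 44, 1366] med [502. 293.  11.] lo [439. 226.   3.] hi [573. 342.  37.]
green [432, 77, 20, 31, 384] med [605. 689.  61.] lo [576. 683.  10.] hi [627. 698. 107.]
green [288, 149, 23, 35, 606] med [440. 115.  70.] lo [409. 105.  10.] hi [451. 147. 118.]
green [391, 308, 37, 33, 702] med [911. -90.  29.] lo [ 877. -110.   19.] hi [945. -65.  33.]
orange [334, 196, 16, 27, 130] med [619.  58.  81.] lo [600.  29.  70.] hi [655.  76.  97.]
orange [419, 268, 34, 28, 108] med [916.  23.  25.] lo [875.  20.  19.] hi [946.  62.  30.]
blue [289, 205, 50, 18, 508] med [576.  -4.  94.] lo [542. -47.  59.] hi [617.  50. 123.]
grey [391, 55, 16, 9, 83] med [423. 690. 124.] lo [395. 682. 115.] hi [448. 699. 131.]
grey [296, 60, 46, 29, 603] med [142. 598.   7.] lo [103. 513.   2.] hi [179. 695.  11.]
grey [413, 63, 16, 15, 121] med [513. 690. 119.] lo [486. 684. 102.] hi [535. 699. 131.]
grey [437, 72, 18, 11, 112] med [604. 690. 125.] lo [576. 682. 111.] hi [629. 699. 131.]
grey [166, 138, 56, 43, 225] med [107.  -7.  12.] lo [ 101. -109.    9.
[... 2323 characters left out ...]
[709.  49.  23.] hi [759. 111.  28.]
grey [444, 208, 38, 21, 533] med [902. -32.  28.] lo [873. -47.  12.] hi [943.  -1.  31.]
grey [403, 217, 39, 64, 1912] med [ 721. -172.   79.] lo [ 697. -186.    8.] hi [ 759. -124.  110.]
grey [77, 233, 27, 76, 549] med [107. -18.  13.] lo [ 100. -110.   11.] hi [114. 104.  15.]
grey [503, 306, 137, 94, 8232] med [ 871. -424.   20.] lo [ 790. -489.    7.] hi [ 952. -345.   22.]
grey [282, 317, 64, 58, 1638] med [ 471. -323.   49.] lo [ 432. -359.    1.] hi [ 519. -272.   51.]
cream [360, 194, 33, 19, 350] med [733.  78.  25.] lo [706.  46.  20.] hi [763. 114.  27.]
cream [424, 202, 13, 14, 26] med [866.  53.   7.] lo [863.  21.   6.] hi [870.  83.   8.]
```

```bash
python3 - <<'E'
import cv2
a=cv2.imread("pics/scene0.png");b=cv2.imread("pics/side0.png")
cv2.imwrite("pics/sc_z.png",cv2.resize(a[160:330,150:410],None,fx=3,fy=3,interpolation=cv2.INTER_CUBIC))
cv2.imwrite("pics/si_z.png",cv2.resize(b[150:400,220:460],None,fx=2.4,fy=2.4,interpolation=cv2.INTER_CUBIC))
E
```

```text
(no output)
```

View pics/sc_z.png

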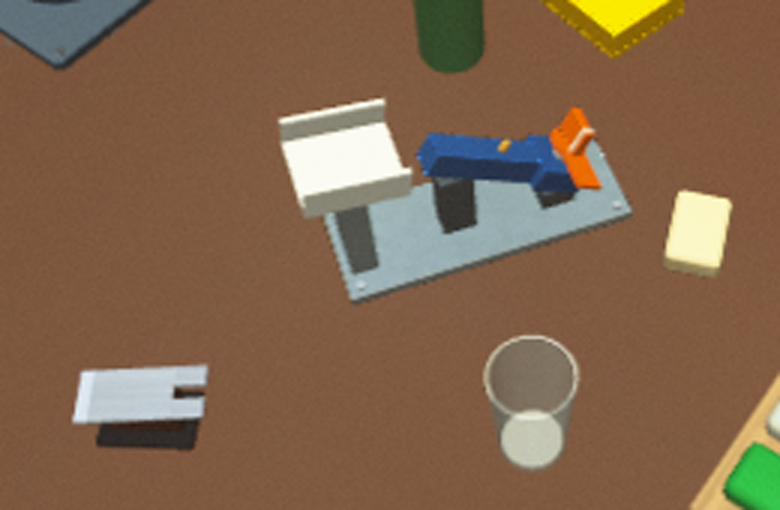

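View pics/si_z.png

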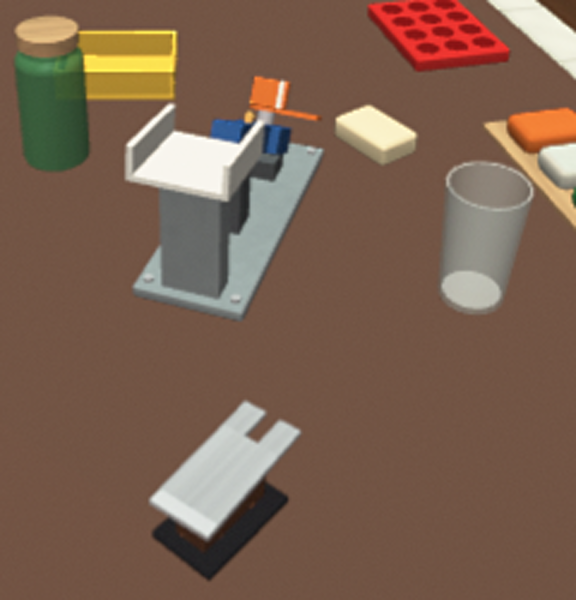

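```bash
python3 - <<'E'
from h import *
for n in ["scene","side"]:
    p=cv2.imread(f"pics/{n}0.png");d=np.load(f"pics/{n}0.npy");C=cal(n);W=cloud(d,C)
    h=cv2.cvtColor(p,cv2.COLOR_BGR2HSV);H,S,V=[h[:,:,i].astype(int) for i in range(3)]
    z=W[:,:,2]
    for nm,(x0,x1,y0,y1),zt,zr in [("base",(440,680,-170,110),12,(8,15)),("blade",(400,560,-400,-240),49,(44,56))]:
        m=(W[:,:,0]>x0)&(W[:,:,0]<x1)&(W[:,:,1]>y0)&(W[:,:,1]<y1)&(z>zr[0])&(z<zr[1])&(S<75)&(d>0)&(V>(90 if nm=="base" else 120))
        m=m.astype(np.uint8)
        v,u=np.nonzero(m)
        q=plane(np.c_[u,v],zt,C)[:,:2].astype(np.float32)
        r=cv2.minAreaRect(q);print(n,nm,len(u),"c",np.round(r[0],1),"size",np.round(r[1],1),"ang",round(r[2],2), "z",np.median(z[m>0]).round(1), np.round(cv2.boxPoints(r)).tolist())
        if nm=="base":
            cv2.imwrite(f"pics/m_{n}.png",m*255)
        if nm=="blade":
            # PCA-free: long axis angle; notch: list
            print("bbox px",u.min(),u.max(),v.min(),v.max())
E
```

```text
scene base 1726 c [567.4 -11.6] size [260.   98.8] ang 55.44 z 12.4 [[453.0, -91.0], [534.0, -147.0], [682.0, 67.0], [600.0, 123.0]]
scene blade 704 c [ 476.5 -319.2] size [100.3  45.3] ang 40.03 z 49.0 [[424.0, -334.0], [453.0, -369.0], [530.0, -304.0], [500.0, -270.0]]
bbox px 174 218 282 300
side base 1462 c [564. -13.] size [264.9  95.8] ang 56.37 z 12.5 [[451.0, -97.0], [531.0, -150.0], [677.0, 71.0], [598.0, 124.0]]
side blade 1533 c [ 474.5 -320.2] size [102.4  44.8] ang 39.47 z 49.2 [[421.0, -335.0], [449.0, -370.0], [528.0, -305.0], [500.0, -270.0]]
bbox px 282 344 318 373
```

```bash
cat > s.py <<'E'
import sys,numpy as np
# shift(cur x,y,z,yaw -> target)
def sh(c,t):
    y=np.radians(c[3]);d=np.array(t[:3])-np.array(c[:3])
    return np.round([d@[np.cos(y),np.sin(y),0],d@[np.sin(y),-np.cos(y),0],-d[2],-(t[3]-c[3])],1).tolist()
if __name__=="__main__":
    v=[float(a) for a in sys.argv[1:]];print(sh(v[:4],v[4:]))
E
python3 s.py 247.1 628.1 231.3 68.5 560 200 240 20;python3 s.py 247.1 628.1 231.3 68.5 560 -100 240 -15
```

```text
[-283.6, 448.0, -8.7, 48.5]
[-562.8, 558.0, -8.7, 83.5]
```

Request:
{"op": "jog_arm", "data": {"targets": [[[-36, 56, -2, 6], [-71, 112, -4, 12], [-106, 168, -6, 18], [-142, 224, -8, 24], [-177, 280, -8.7, 30], [-213, 336, -8.7, 36], [-248, 392, -8.7, 42], [-283.6, 448, -8.7, 48.5]]]}}

```text
time_s: 1.15
position: [543.1, 223.1, 240.0]
orientation: [-180.0, -0.0, 19.8]
contact_force: [0.4, 1.4, 0.6]
width: 0.999
```

```bash
python3 s.py 560 200 240 20 485 -260 220 -43; python3 s.py 485 -260 220 -43 476 -320 180 -50.2
```

```text
[-227.8, 406.6, 20.0, 63.0]
[34.3, 50.0, 40.0, 7.2]
```

Request:
{"op": "jog_arm", "data": {"targets": [[[-28, 51, 0, 8], [-57, 102, 0, 16], [-85, 153, 0, 24], [-114, 204, 0, 32], [-142, 255, 5, 40], [-171, 306, 10, 48], [-200, 357, 15, 56], [-227.8, 406.6, 20, 63]]]}}

```text
time_s: 2.15
position: [467.0, -236.9, 219.9]
orientation: [-180.0, -0.0, -43.2]
contact_force: [1.4, -0.4, -0.7]
width: 1.006
```

Request:
{"op": "jog_arm", "data": {"targets": [[[17, 25, 20, 4], [34.3, 50, 40, 7.2], [34.3, 50, 40, 7.2]]]}}

```text
time_s: 2.52
position: [456.8, -297.1, 178.7]
orientation: [179.9, 0.1, -50.4]
contact_force: [-0.1, 0.1, 0.1]
width: 0.999
```

```bash
python3 - <<'E'
from h import *
o=robot.get_obs();p,d=robot.snapshot("wrist");cv2.imwrite("pics/w1.png",p[:,:,::-1]);np.save("pics/w1.npy",d)
import pickle;pickle.dump(o,open("pics/w1.pkl","wb"));print(o["time_s"],o["position"],o["orientation"],o["contact_force"])
E
```

```text
2.525 [ 456.83940691 -297.06587056  178.7145159 ] [ 1.79872286e+02  9.17901346e-02 -5.04092934e+01] [-0.13885623  0.11063758  0.07909838]
```

View pics/w1.png

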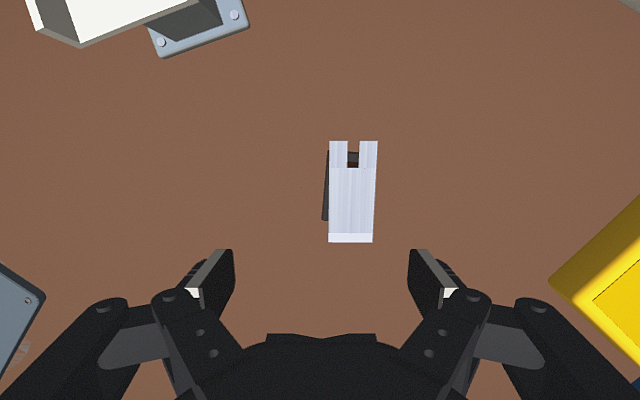

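```bash
cat > blade.py <<'E'
from h import *
import pickle
def rect(img,C,z,thr=150,roi=None,smax=60):
    h=cv2.cvtColor(img,cv2.COLOR_BGR2HSV);m=((h[:,:,1]<smax)&(h[:,:,2]>thr)).astype(np.uint8)
    if roi: k=np.zeros_like(m);k[roi[1]:roi[3],roi[0]:roi[2]]=1;m&=k
    n,l,st,_=cv2.connectedComponentsWithStats(m);i=1+np.argmax(st[1:,4])
    c=max(cv2.findContours((l==i).astype(np.uint8),0,1)[0],key=cv2.contourArea)[:,0]
    q=plane(c,z,C)[:,:2].astype(np.float32);return st[i],cv2.minAreaRect(q),q
E
python3 - <<'E'
from blade import *
o=pickle.load(open("pics/w1.pkl","rb"));C=cal("wrist",o);p=cv2.imread("pics/w1.png");d=np.load("pics/w1.npy")
st,r,q=rect(p,C,49,roi=(300,120,400,260));print(st,r,cv2.boxPoints(r))
W=cloud(d,C);print(W[200,353],W[100,353])
E
```

```text
[ 328  141   50  102 4413] ((475.640869140625, -318.5281982421875), (100.07252502441406, 44.58963394165039), 39.39378356933594) [[ 422.8234  -333.05405]
 [ 451.12204 -367.51303]
 [ 528.4584  -304.00235]
 [ 500.1597  -269.54337]]
[ 472.03247659 -323.5692497    49.3916944 ] [ 546.44196768 -265.01464503    1.64529626]
```

```bash
python3 s.py 456.8 -297.1 178.7 -50.4 475.5 -319 26 -50.5
```

```text
[28.8, -0.4, 152.7, 0.1]
```

Request:
{"op": "jog_arm", "data": {"targets": [[[15, 0, 30, 0], [28.8, -0.4, 70, 0], [28.8, -0.4, 110, 0], [28.8, -0.4, 140, 0], [28.8, -0.4, 152.7, 0], [28.8, -0.4, 152.7, 0]]]}}

```text
time_s: 3.32
position: [477.6, -316.4, 27.4]
orientation: [-180.0, 0.0, -50.1]
contact_force: [-0.2, -0.7, 0.5]
width: 1.0
```

Request:
{"op": "jog_arm", "data": {"targets": [[[0, 0, 0, 0], [0, 0, 0, 0], [0, 0, 0, 0], [0, 0, 0, 0], [0, 0, 0, 0], [0, 0, 0, 0]]], "grip": 30, "newtons": 25}}

```text
time_s: 4.08
position: [477.7, -317.3, 28.4]
orientation: [-179.9, -0.1, -50.2]
contact_force: [-1.1, 1.4, 7.1]
width: 0.508
```

```bash
python3 - <<'E'
from h import *
import pickle
o=robot.get_obs();print(o)
for n in ["wrist","side"]:
    p,d=robot.snapshot(n);cv2.imwrite(f"pics/{n}2.png",p[:,:,::-1]);np.save(f"pics/{n}2.npy",d)
E
```

```text
{'time_s': 4.075, 'qpos': array([ 12.28716549,  42.22577892,  26.76813051, 110.56878046,
       -32.21356264,  34.65651261,   9.96590603]), 'joint_vel': array([ 0.09604901, -0.10243726,  0.0036046 ,  0.08096686, -0.07054547,
       -0.03782749,  0.07312665]), 'effort': array([ 4.52956120e-01, -6.67014885e+01,  1.05730864e+01, -1.47340348e+01,
        9.58295800e-06, -4.51713558e-01, -2.92296906e-02]), 'position': array([ 477.73833244, -317.30671428,   28.35882919]), 'orientation': array([-1.79948142e+02, -7.36014112e-02, -5.01732059e+01]), 'contact_force': array([-1.06129302,  1.43488239,  7.07496233]), 'wrist_torque': array([0.24463708, 0.05536607, 0.06509726]), 'width': 0.5079433667813766}
```

View pics/wrist2.png

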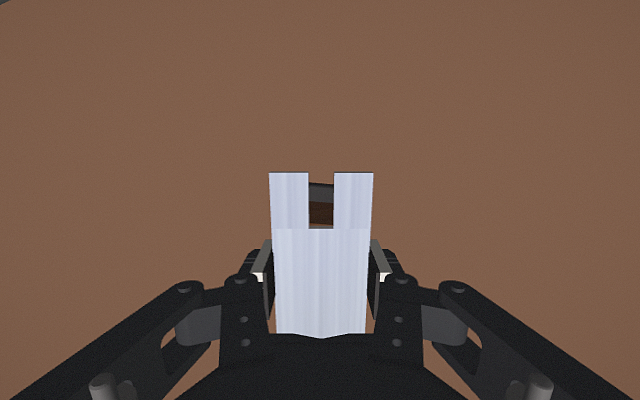

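View pics/side2.png

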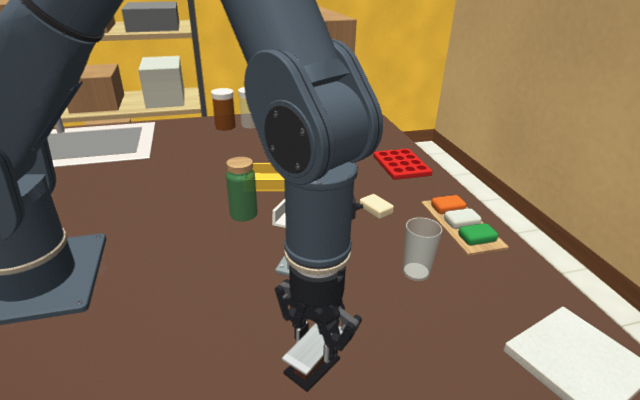

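Request:
{"op": "jog_arm", "data": {"targets": [[[0, 0, -10, 0], [0, 0, -30, 0], [0, 0, -70, 0], [0, 0, -115, 0], [0, 0, -155, 0], [0, 0, -180, 0], [0, 0, -180, 0]]]}}

```text
time_s: 5.05
position: [477.8, -317.8, 209.5]
orientation: [-179.9, -0.2, -50.2]
contact_force: [0.2, 0.8, -2.1]
width: 0.507
```

```bash
python3 - <<'E'
from h import *
import pickle
o=robot.get_obs();print(o["position"],o["orientation"],o["contact_force"],o["width"])
p,d=robot.snapshot("wrist");cv2.imwrite(f"pics/w3.png",p[:,:,::-1]);np.save("pics/w3.npy",d);pickle.dump(o,open("pics/w3.pkl","wb"))
M=np.array(robot.get_calibration("wrist")["mount"]);K,D,_=cal("wrist",o)
# tool coords
T=cloud(d,(K,D,M))
for v,u in [(180,290),(180,350),(230,290),(250,320),(300,300),(300,340),(320,320)]: print(v,u,T[v,u].round(1))
h=cv2.cvtColor(p[:,:,::-1].copy(),cv2.COLOR_BGR2HSV);m=((h[:,:,1]<60)&(h[:,:,2]>150))
m[:150]=0;m[340:]=0;m[:,:262]=0;m[:,380:]=0
for v in (185,200,215,222,226,228,230,232,240):
    print(v,np.nonzero(np.diff(m[v].astype(int)))[0])
for u in (285,320,324,350): print("col",u,np.nonzero(np.diff(m[:,u].astype(int)))[0])
E
```

```text
[ 477.82349931 -317.77609776  209.51950247] [-179.91332571   -0.20035329  -50.17791914] [ 0.22633538  0.81322273 -2.14255528] 0.5072908769404199
180 290 [-13.7 -44.7 -21.5]
180 350 [ 11.9 -44.5 -20.4]
230 290 [-14.2 -22.4 -22.2]
250 320 [ -1.  -12.8 -22.4]
300 300 [-10.6  13.7 -21.5]
300 340 [  8.6  13.7 -21.5]
320 320 [ -1.   25.5 -21. ]
185 [268 307 333 372]
200 [269 308 333 371]
215 [270 308 333 371]
222 [270 308 333 370]
226 [270 308 333 370]
228 [270 308 332 370]
230 [271 370]
232 [270 370]
240 [271 369]
col 285 [172 332]
col 320 [228 337]
col 324 [228 337]
col 350 [172 332]
```

View pics/w3.png

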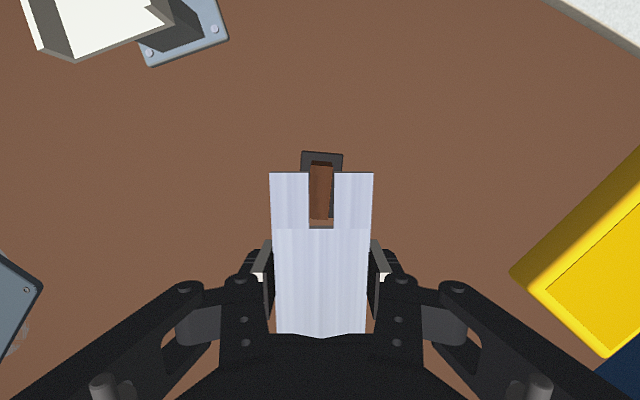

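```bash
python3 s.py 477.8 -317.8 209.5 -50.2 566 -12 200 -34.2
```

```text
[-178.5, -263.5, 9.5, -16.0]
```

Request:
{"op": "jog_arm", "data": {"targets": [[[-22, -32, 0, -2], [-50, -72, 0, -4], [-80, -118, 0, -7], [-110, -163, 0, -10], [-140, -206, 3, -13], [-162, -240, 6, -15], [-178.5, -263.5, 9.5, -16], [-178.5, -263.5, 9.5, -16]]]}}

```text
time_s: 6.1
position: [564.8, -8.1, 195.9]
orientation: [179.9, 0.2, -33.9]
contact_force: [0.3, -0.4, -0.6]
width: 0.508
```

Request:
{"op": "jog_arm", "data": {"targets": [[[0, 0, 0, 0], [0, 0, 0, 0]]]}}

```text
time_s: 6.35
position: [564.8, -12.6, 197.6]
orientation: [180.0, 0.0, -34.3]
contact_force: [-0.4, -0.3, -1.1]
width: 0.509
```

```bash
cat > snap.py <<'E'
from h import *
import pickle,sys
tag=sys.argv[1]
for n in sys.argv[2:]:
    o=robot.get_obs();p,d=robot.snapshot(n);cv2.imwrite(f"pics/{tag}_{n}.png",p[:,:,::-1]);np.save(f"pics/{tag}_{n}.npy",d);pickle.dump(o,open(f"pics/{tag}_{n}.pkl","wb"))
print(o["time_s"],o["position"].round(2),o["orientation"].round(2),o["contact_force"].round(2),o["width"])
E
python3 snap.py a wrist scene
```

```text
6.4 [564.96 -12.54 197.73] [179.97  -0.   -34.29] [ 0.61  0.32 -1.8 ] 0.5007196121393247
```

View pics/a_wrist.png

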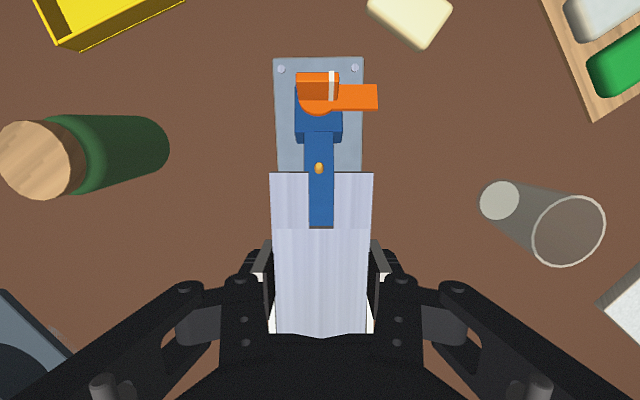

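View pics/a_scene.png

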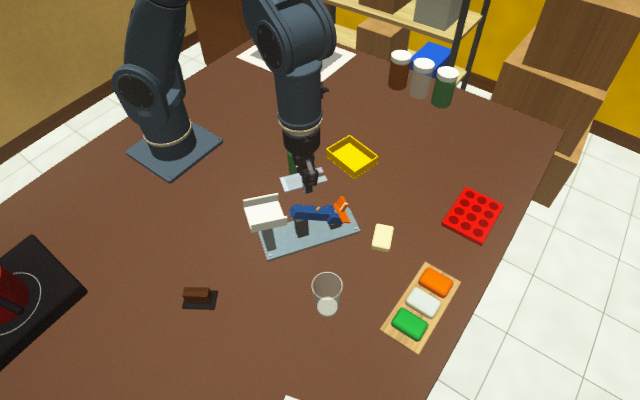

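```bash
python3 - <<'E'
from h import *
import pickle
o=pickle.load(open("pics/a_wrist.pkl","rb"));p=cv2.imread("pics/a_wrist.png");d=np.load("pics/a_wrist.npy")
M=np.array(robot.get_calibration("wrist")["mount"]);K,D,_=cal("wrist",o)
T=cloud(d,(K,D,M))
h=cv2.cvtColor(p,cv2.COLOR_BGR2HSV);H,S,V=[h[:,:,i].astype(int) for i in range(3)]
# pin: brass
m=(H>12)&(H<25)&(S>120)&(V>120);m[:155]=0;m[182:]=0;m[:,:305]=0;m[:,335:]=0
v,u=np.nonzero(m);print("pin px",len(u),u.min(),u.max(),v.min(),v.max(),u.mean(),v.mean());print(np.median(T[m],0).round(1))
q=T[m];print(q[q[:,2]<=np.percentile(q[:,2],25)].mean(0).round(1))
mb=(H>100)&(H<125)&(S>120)
for r in (140,146,150,158,164,180,190,200,215):
    c=np.nonzero(mb[r])[0];c=c[(c>285)&(c<355)]
    a,b=c.min(),c.max()+1; zc=np.median(T[r,c[3:-3],2]);yc=np.median(T[r,c[3:-3],1]);dd=np.median(d[r,c[3:-3]])
    P=world([[a-.5,r],[b-.5,r]],[dd,dd],(K,D,M));print(r,a,b,P.round(1).tolist())
# slope fit plane on blue bar rows 140-225
mm=mb.copy();mm[:142]=0;mm[228:]=0;mm[:,:311]=0;mm[:,330:]=0
q=T[mm];c=q.mean(0);n=np.linalg.svd(q-c)[2][2];print("plane",c.round(1),n.round(3))
# base edges
g=(S<60)&(V>110);
for r in (62,80,100,130,150,165):
    c=np.nonzero(g[r])[0];c=c[(c>265)&(c<375)];a,b=c.min(),c.max()+1
    i=c[(c<a+8)];dd=np.median(d[r,i]);P=world([[a-.5,r],[b-.5,r]],[dd,dd],(K,D,M));print("base",r,a,b,P.round(1).tolist(),P[:,0].mean().round(2))
# notch
P=world([[320.5,228.5],[270,228],[370,228]],[np.median(d[232,300:340])]*3,(K,D,M));print("notch",P.round(2).tolist())
E
```

```text
pin px 79 315 322 162 173 318.54430379746833 167.54430379746836
[ -2.1 -31.5  98.3]
[ -2.5 -32.9  96.9]
140 297 341 [[-22.0, -52.7, 120.1], [16.9, -52.7, 120.1]]
146 304 333 [[-15.7, -47.7, 116.9], [9.7, -47.7, 117.0]]
150 304 333 [[-15.6, -44.4, 115.1], [9.7, -44.4, 115.2]]
158 304 334 [[-15.5, -37.9, 111.5], [10.5, -37.8, 111.6]]
164 304 334 [[-15.4, -33.0, 108.7], [10.4, -33.0, 108.7]]
180 309 334 [[-11.0, -20.5, 101.3], [10.3, -20.5, 101.3]]
190 309 334 [[-10.9, -12.8, 96.8], [10.2, -12.8, 96.9]]
200 309 334 [[-10.8, -5.3, 92.4], [10.1, -5.3, 92.4]]
215 309 333 [[-10.6, 5.8, 86.0], [9.1, 5.8, 86.1]]
plane [ -1.1 -17.5  98.8] [1.    0.005 0.004]
base 62 272 364 [[-51.6, -128.3, 184.8], [43.7, -128.2, 184.9]] -3.96
base 80 273 364 [[-51.2, -110.7, 184.9], [44.3, -110.7, 184.9]] -3.49
base 100 274 333 [[-50.9, -90.7, 184.6], [11.9, -90.5, 184.6]] -19.51
base 130 276 362 [[-49.9, -59.5, 184.3], [43.8, -59.4, 184.4]] -3.07
base 150 277 362 [[-49.8, -37.8, 185.0], [44.6, -37.8, 185.0]] -2.57
base 165 277 362 [[-50.3, -21.2, 184.2], [45.1, -21.1, 184.3]] -2.59
notch [[-0.58, -22.82, -21.1], [-23.08, -23.03, -21.06], [21.46, -23.02, -21.03]]
```

Request:
{"op": "jog_arm", "data": {"targets": [[[-1.5, -2.5, 20, -0.6], [-1.5, -2.5, 50, -0.6], [-1.5, -2.5, 70, -0.6], [-1.5, -2.5, 83, -0.6], [-1.5, -2.5, 83, -0.6], [-1.5, -2.5, 83, -0.6]]]}}

```text
time_s: 7.2
position: [566.0, -8.6, 115.5]
orientation: [-180.0, -0.1, -33.6]
contact_force: [0.1, 0.1, -1.0]
width: 0.506
```

```bash
python3 snap.py b wrist side
```

```text
7.25 [566.    -8.54 115.62] [-1.7995e+02 -7.0000e-02 -3.3590e+01] [ 0.14 -0.2  -0.81] 0.5108848635719864
```

View pics/b_wrist.png

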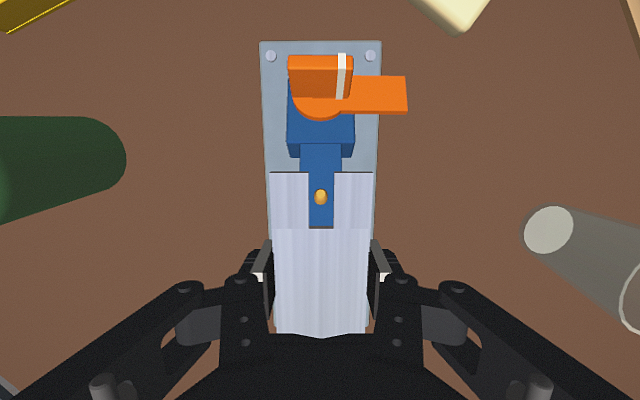

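```bash
python3 - <<'E'
import cv2
b=cv2.imread("pics/b_side.png");cv2.imwrite("pics/b_side_z.png",cv2.resize(b[120:300,220:420],None,fx=4,fy=4,interpolation=cv2.INTER_CUBIC)[:600])
E
```

```text
(no output)
```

View pics/b_side_z.png

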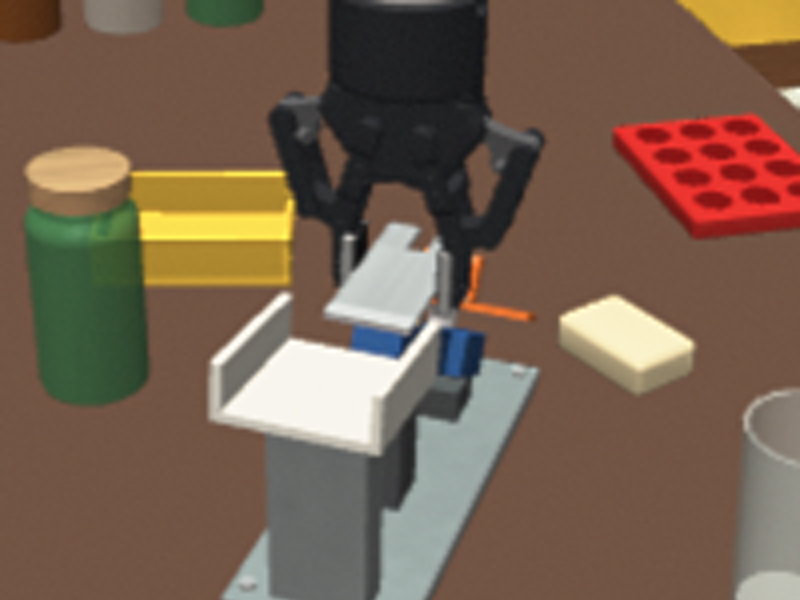

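```bash
python3 - <<'E'
from h import *
import pickle
p=cv2.imread("pics/b_wrist.png");d=np.load("pics/b_wrist.npy");o=pickle.load(open("pics/b_wrist.pkl","rb"))
M=np.array(robot.get_calibration("wrist")["mount"]);K,D,_=cal("wrist",o)
T=cloud(d,(K,D,M))
for r in range(38,46,2):print(r,T[r,300].round(1))
for r in list(range(138,162,3))+list(range(162,226,8)):print(r,T[r,306 if r<175 else 313].round(1),T[r,320].round(1), p[r,320].tolist())
E
```

```text
38 [ -17.2 -133.6  115.3]
40 [ -16.5 -129.5  104.7]
42 [ -16.3 -127.5  102. ]
44 [ -16.3 -125.9  101. ]
138 [ -9.7 -58.7  43.4] [ -1.  -58.6  43.9] [150, 97, 51]
141 [ -9.8 -56.8  44. ] [ -1.  -56.9  42.6] [161, 96, 50]
144 [ -9.7 -55.1  41.4] [ -1.  -55.1  41.4] [152, 97, 50]
147 [ -9.6 -53.4  40.4] [ -1.  -53.3  40.8] [154, 101, 54]
150 [ -9.6 -51.7  38.8] [ -1.  -51.6  39.4] [155, 99, 51]
153 [ -9.6 -49.9  38.6] [ -1.  -49.9  38.4] [156, 101, 52]
156 [ -9.6 -48.2  37.2] [ -1.  -48.2  36.7] [156, 100, 51]
159 [ -9.6 -46.3  37.3] [ -1.  -46.5  36.3] [155, 98, 49]
162 [ -9.6 -44.6  36.5] [ -1.  -44.7  35.4] [154, 99, 51]
170 [ -9.5 -40.1  33.4] [ -1.  -40.2  33.3] [155, 97, 49]
178 [ -5.2 -35.7  30.8] [ -0.9 -35.8  30.4] [156, 97, 52]
186 [ -5.1 -31.3  28.2] [ -0.9 -31.3  28.1] [157, 99, 50]
194 [ -5.1 -27.1  25.2] [ -0.9 -29.9  14.3] [90, 189, 229]
202 [ -5.1 -22.9  22.9] [ -0.9 -24.3  17.6] [68, 145, 200]
210 [ -5.  -18.8  20.1] [ -0.9 -18.6  20.6] [160, 102, 56]
218 [ -5.  -14.8  17.4] [ -0.9 -14.3  18.7] [158, 99, 48]
```

Request:
{"op": "jog_arm", "data": {"targets": [[[0, 1.5, 4, 0], [0, 1.5, 7, 0], [0, 1.5, 9, 0], [0, 1.5, 11, 0], [0, 1.5, 13, 0], [0, 1.5, 15, 0], [0, 1.5, 15, 0]]]}}

```text
time_s: 8.18
position: [564.8, -9.5, 100.1]
orientation: [-180.0, -0.0, -33.6]
contact_force: [-1.8, 0.3, 5.4]
width: 0.502
```

```bash
python3 snap.py c wrist scene;python3 - <<'E'
import cv2
b=cv2.imread("pics/c_scene.png");cv2.imwrite("pics/c_scene_z.png",cv2.resize(b[140:270,220:400],None,fx=4,fy=4,interpolation=cv2.INTER_CUBIC))
E
```

```text
8.225 [564.81  -9.54 100.14] [-1.7997e+02 -1.0000e-02 -3.3570e+01] [-1.99  0.38  5.52] 0.5090590450512993
```

View pics/c_wrist.png

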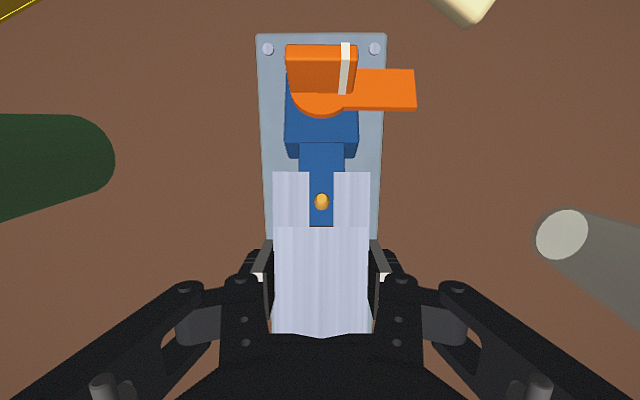

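View pics/c_scene_z.png

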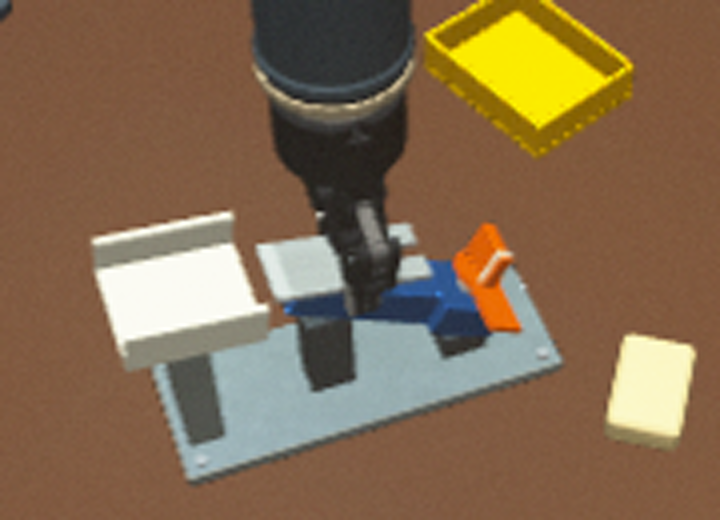

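Request:
{"op": "jog_arm", "data": {"targets": [[[0, 0, 2, 0], [0, 0, 4, 0], [0, 0, 6, 0], [0, 0, 8, 0], [0, 0, 10, 0], [0, 0, 10, 0]]]}}

```text
time_s: 9.02
position: [565.1, -9.9, 90.3]
orientation: [-180.0, -0.1, -33.6]
contact_force: [-0.8, -0.8, 7.5]
width: 0.502
```

```bash
python3 snap.py d wrist; python3 - <<'E'
from h import *
M=np.array(robot.get_calibration("wrist")["mount"]);p=cv2.imread("pics/d_wrist.png");d=np.load("pics/d_wrist.npy")
import pickle
K,D,_=cal("wrist",pickle.load(open("pics/d_wrist.pkl","rb")));T=cloud(d,(K,D,M))
for r in range(170,335,10):print(r,T[r,290].round(1),T[r,350].round(1),T[r,321].round(1))
E
```

```text
9.025 [565.08  -9.86  90.28] [-1.7997e+02 -5.0000e-02 -3.3590e+01] [-0.84 -0.76  7.49] 0.5020315522229731
170 [-24.  -32.7  78.7] [ 21.6 -33.1  76.2] [ -0.3 -44.2   8.3]
180 [-15.3 -41.5  -4.7] [ 13.7 -41.4  -3.9] [ -0.3 -39.2   6.9]
190 [-15.4 -36.7  -5.1] [ 13.6 -36.9  -6.3] [ -0.3 -34.8   2.7]
200 [-15.2 -32.4  -7.7] [ 13.4 -32.8  -9.3] [ -0.3 -32.8  -9.4]
210 [-15.1 -28.1 -10.4] [ 13.5 -27.9  -9.4] [ -0.4 -28.3 -10.7]
220 [-15.  -23.8 -12.4] [ 13.4 -23.5 -11.5] [ -0.4 -21.1  -4.4]
230 [-15.  -19.2 -13.6] [ 13.4 -19.3 -13.7] [ -0.4 -19.6 -14.6]
240 [-14.9 -15.2 -16.2] [ 13.2 -15.4 -16.5] [ -0.4 -15.5 -16.7]
250 [-15.  -10.3 -16.5] [ 13.1 -11.2 -18.5] [ -0.4 -11.  -17.9]
260 [-14.7  -7.  -20.3] [ 13.   -7.4 -21. ] [ -0.4  -7.  -20.3]
270 [-14.7  -2.4 -21.3] [ 13.   -2.7 -21.9] [ -0.4  -2.8 -22.1]
280 [-14.6   1.5 -23.6] [ 12.9   1.  -24.4] [ -0.4   1.3 -23.8]
290 [-14.5   5.  -26.4] [ 13.    5.8 -25.1] [ -0.4   4.9 -26.6]
300 [-14.4   9.2 -27.9] [ 12.8   9.  -28.2] [ -0.4   8.9 -28.4]
310 [-14.3  12.9 -30.1] [ 12.6  12.5 -30.7] [ -0.4  12.9 -30.1]
320 [-14.3  17.  -31.8] [ 12.6  16.3 -32.7] [ -0.4  16.2 -32.8]
330 [-14.1  19.9 -34.8] [ 12.6  20.8 -33.7] [ -0.4  20.5 -34. ]
```

View pics/d_wrist.png

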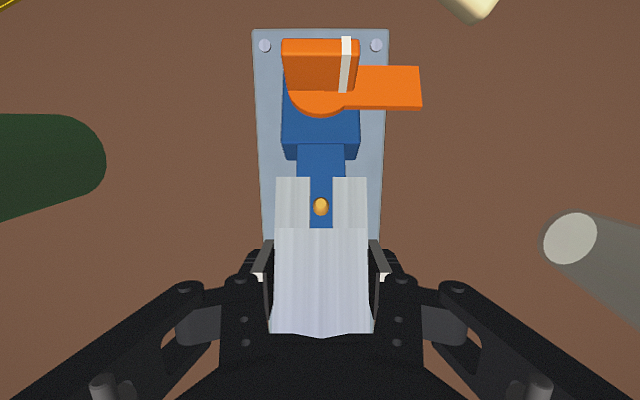

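Request:
{"op": "jog_arm", "data": {"targets": [[[0, 0, 1, 0], [0, 0, 2, 0], [0, 0, 3, 0], [0, 0, 3, 0]]]}}

```text
time_s: 9.57
position: [565.4, -9.8, 87.5]
orientation: [-179.9, -0.1, -33.6]
contact_force: [-0.2, 0.7, 6.7]
width: 0.507
```

Request:
{"op": "jog_arm", "data": {"targets": [[[0, -0.9, 0.5, 0], [0, -1.7, 1, 0], [0, -2.6, 1.5, 0], [0, -2.6, 1.5, 0]]]}}

```text
time_s: 10.07
position: [567.0, -7.6, 86.0]
orientation: [-179.9, -0.1, -33.6]
contact_force: [0.4, 0.3, 6.4]
width: 0.508
```

```bash
cat > bl.py <<'E'
from h import *
import sys,pickle
t=sys.argv[1]
M=np.array(robot.get_calibration("wrist")["mount"]);d=np.load(f"pics/{t}_wrist.npy")
K,D,_=cal("wrist",pickle.load(open(f"pics/{t}_wrist.pkl","rb")));T=cloud(d,(K,D,M))
q=np.r_[T[190:322,280:300].reshape(-1,3),T[190:322,340:362].reshape(-1,3)];A=np.c_[q[:,:2],np.ones(len(q))]
for _ in range(4):
    s=np.linalg.lstsq(A,q[:,2],rcond=None)[0];k=abs(A@s-q[:,2])<2;A,q=A[k],q[k]
print("slope along y deg",np.degrees(np.arctan(-s[1])),"roll",np.degrees(np.arctan(s[0])),"z at0",s[2],len(q))
p=cv2.imread(f"pics/{t}_wrist.png")
cv2.imwrite(f"pics/{t}_z.png",cv2.resize(p[20:340,220:420],None,fx=2.5*0.74,fy=2.5*.74,interpolation=cv2.INTER_CUBIC))
E
python3 snap.py e wrist; python3 bl.py e
```

```text
10.075 [567.    -7.57  85.95] [-1.7994e+02 -1.0000e-01 -3.3570e+01] [0.37 0.34 6.36] 0.5079577953343533
slope along y deg 27.923102265054805 roll 0.08973540341884167 z at0 -23.745294907496863 3285
```

View pics/e_z.png

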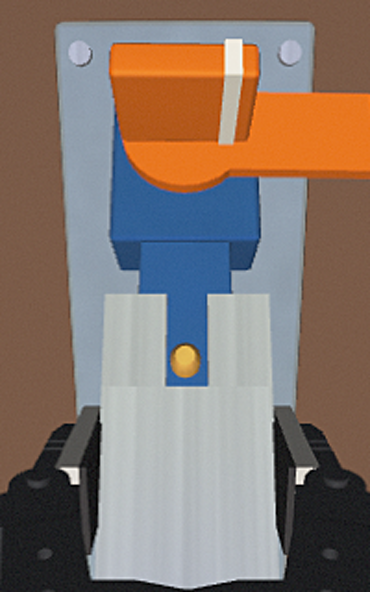

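Request:
{"op": "jog_arm", "data": {"targets": [[[0, 0, 1, 0], [0, 0, 2, 0], [0, -0.9, 2.5, 0], [0, -1.7, 3, 0], [0, -2.6, 3.5, 0], [0, -2.6, 3.5, 0]]]}}

```text
time_s: 10.88
position: [569.1, -5.7, 83.8]
orientation: [-179.9, -0.2, -33.6]
contact_force: [-1.7, 0.4, 19.8]
width: 0.503
```

```bash
python3 snap.py f wrist; python3 bl.py f
```

```text
10.875 [569.14  -5.7   83.83] [-179.86   -0.18  -33.6 ] [-1.69  0.41 19.76] 0.503272132619559
slope along y deg 26.958680078926534 roll 0.09251999606411378 z at0 -23.79683560010502 1852
```

View pics/f_z.png

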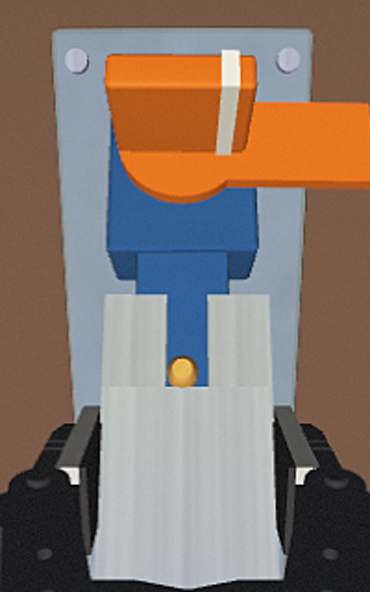

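```bash
python3 snap.py g scene; python3 - <<'E'
from h import *
import pickle
b=cv2.imread("pics/g_scene.png");cv2.imwrite("pics/g_z.png",cv2.resize(b[170:250,240:370],None,fx=6,fy=6,interpolation=cv2.INTER_CUBIC))
M=np.array(robot.get_calibration("wrist")["mount"]);d=np.load("pics/f_wrist.npy")
K,D,_=cal("wrist",pickle.load(open("pics/f_wrist.pkl","rb")));T=cloud(d,(K,D,M))
for r in range(150,340,8):
    print(r,np.median(T[r,282:302],0).round(1),np.median(T[r,342:360],0).round(1),np.median(T[r,312:317],0).round(1))
E
```

```text
10.925 [569.15  -5.71  83.82] [-179.86   -0.18  -33.6 ] [-3.11 -0.08 21.39] 0.5109218115084412
150 [-15.8 -54.3  11.9] [ 15.1 -54.2  12.1] [ -4.  -54.3  11.5]
158 [-16.2 -49.9  13.5] [ 15.5 -49.7  14.9] [ -4.  -50.4   9.2]
166 [-17.3 -44.   23.7] [ 16.7 -43.8  25. ] [ -4.  -46.4   7.9]
174 [-22.2 -31.1  70.3] [ 21.6 -31.   71.2] [ -4.  -42.6   5.6]
182 [-15.  -39.8  -1.3] [ 14.2 -39.8  -1.2] [ -3.9 -39.    2.8]
190 [-14.8 -36.2  -3.2] [ 14.2 -36.2  -3.2] [ -3.9 -35.4   0.2]
198 [-14.7 -32.6  -4.8] [ 14.  -32.7  -5.1] [ -3.4 -31.6  -1.2]
206 [-13.7 -29.2  -7.2] [ 14.  -29.2  -7.2] [ -3.9 -28.1  -3.5]
214 [-14.  -25.7  -9.1] [ 13.8 -25.8  -9.2] [ -3.6 -27.5 -14.5]
222 [-14.5 -22.4 -11.3] [ 13.8 -22.5 -11.4] [ -3.5 -24.4 -16.8]
230 [-14.4 -19.1 -13.2] [ 13.6 -19.1 -13.3] [ -3.7 -19.1 -13.3]
238 [-14.2 -15.7 -14.9] [ 13.5 -15.8 -15.1] [ -3.2 -15.6 -14.7]
246 [-14.1 -12.6 -17.1] [ 13.4 -12.5 -16.9] [ -3.6 -12.5 -17. ]
254 [-14.   -9.4 -19. ] [ 13.4  -9.3 -18.8] [ -3.6  -9.2 -18.6]
262 [-13.9  -6.3 -20.9] [ 13.3  -6.1 -20.6] [ -3.6  -6.1 -20.5]
270 [-13.9  -3.2 -22.8] [ 13.2  -2.9 -22.3] [ -3.6  -3.2 -22.8]
278 [-13.8   0.2 -24.1] [ 13.1   0.1 -24.2] [ -3.6   0.3 -23.8]
286 [-13.8   3.1 -26.1] [ 13.    3.1 -26.2] [ -3.5   3.1 -26.1]
294 [-13.7   6.3 -27.5] [ 13.    6.2 -27.7] [ -3.5   6.1 -27.9]
302 [-13.7   9.2 -29.4] [ 12.9   9.3 -29.3] [ -3.5   9.2 -29.4]
310 [-13.5  12.2 -31.1] [ 12.8  12.  -31.4] [ -3.5  12.  -31.3]
318 [-13.4  14.9 -33.1] [ 12.7  15.1 -32.9] [ -3.5  15.4 -32.4]
326 [-13.3  18.1 -34.4] [ 12.6  18.  -34.6] [ -3.4  17.6 -35. ]
334 [ -9.5 -10.3 -73.4] [  8.6 -10.6 -73.7] [ -3.4  20.8 -36.3]
```

View pics/g_z.png

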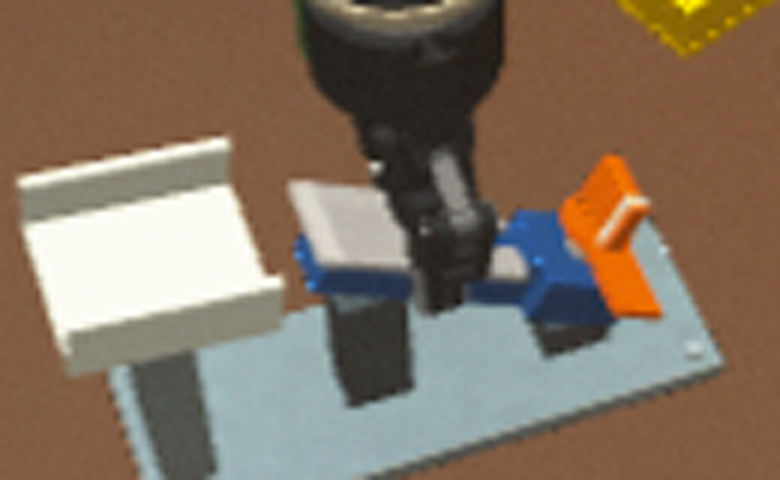

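Request:
{"op": "jog_arm", "data": {"targets": [[[0, 0, -1, 0], [0, -0.8, -0.5, 0], [0, -1.7, 0, 0], [0, -1.7, 0, 0]]]}}

```text
time_s: 11.48
position: [569.3, -5.5, 83.7]
orientation: [-180.0, -0.2, -33.7]
contact_force: [-4.5, -3.6, 22.4]
width: 0.507
```

```bash
python3 snap.py i wrist; python3 bl.py i
```

```text
11.475 [569.25  -5.53  83.69] [-1.7996e+02 -1.6000e-01 -3.3660e+01] [-4.47 -3.63 22.4 ] 0.5066994769877571
slope along y deg 28.711497953806614 roll 0.10119498284551044 z at0 -24.016222803783553 3597
```

View pics/i_z.png

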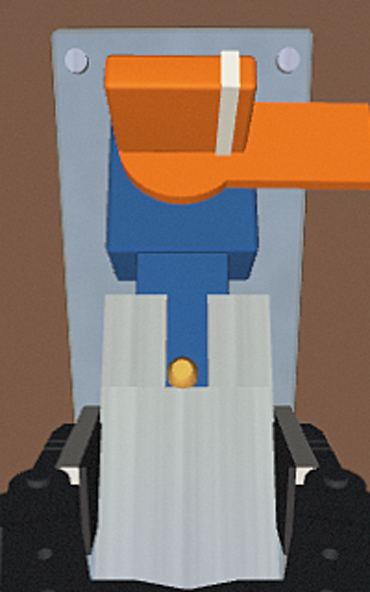

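Request:
{"op": "jog_arm", "data": {"targets": [[[-0.5, 0.8, -1, 0], [-1, 1.2, -1.5, 0], [-1, 1.2, -1.5, 0]]]}}

```text
time_s: 11.9
position: [568.3, -5.0, 83.9]
orientation: [-180.0, -0.2, -33.6]
contact_force: [3.5, -3.0, 8.1]
width: 0.504
```

Request:
{"op": "jog_arm", "data": {"targets": [[[0, 0, 0, 0], [0, 0, 0, 0], [0, 0, 0, 0], [0, 0, 0, 0], [0, 0, 0, 0]]], "grip": 100}}

```text
time_s: 12.52
position: [566.8, -4.3, 83.2]
orientation: [180.0, 0.0, -33.6]
contact_force: [-0.3, 0.8, 0.5]
width: 1.002
```

```bash
python3 snap.py j wrist; python3 bl.py j
```

```text
12.525 [566.85  -4.25  83.21] [ 1.7999e+02  1.0000e-02 -3.3570e+01] [-0.26  0.81  0.52] 1.002263923594292
slope along y deg 28.218565409906912 roll -0.03933507425042083 z at0 -24.52367233327146 3156
```

View pics/j_wrist.png

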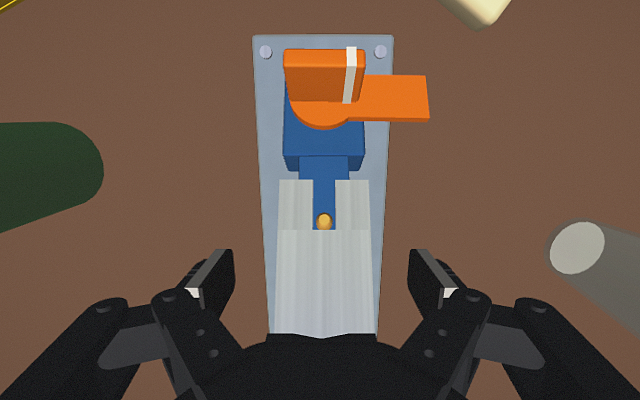

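Request:
{"op": "jog_arm", "data": {"targets": [[[0, 0, -10, 0], [0, 0, -30, 0], [0, 0, -60, 0], [0, -20, -80, 0], [0, -45, -80, 0], [0, -60, -80, 0], [0, -60, -80, 0]]]}}

```text
time_s: 13.45
position: [600.2, 46.5, 163.1]
orientation: [180.0, 0.0, -33.5]
contact_force: [-0.3, -0.8, 0.3]
width: 1.001
```

Request:
{"op": "jog_arm", "data": {"targets": [[[0, 0, 0, 0], [0, 0, 0, 0]]]}}

```text
time_s: 13.7
position: [599.7, 44.6, 163.3]
orientation: [180.0, 0.0, -33.7]
contact_force: [0.0, 1.0, -0.1]
width: 0.998
```

```bash
python3 snap.py k scene side wrist;  python3 - <<'E'
import cv2
b=cv2.imread("pics/k_scene.png");cv2.imwrite("pics/k_sz.png",cv2.resize(b[170:250,240:370],None,fx=6,fy=6,interpolation=cv2.INTER_CUBIC))
E
```

```text
13.8 [599.84  44.92 163.33] [ 1.7998e+02  1.0000e-02 -3.3640e+01] [ 1.17 -0.18 -1.28] 0.9984370779390825
```

View pics/k_wrist.png

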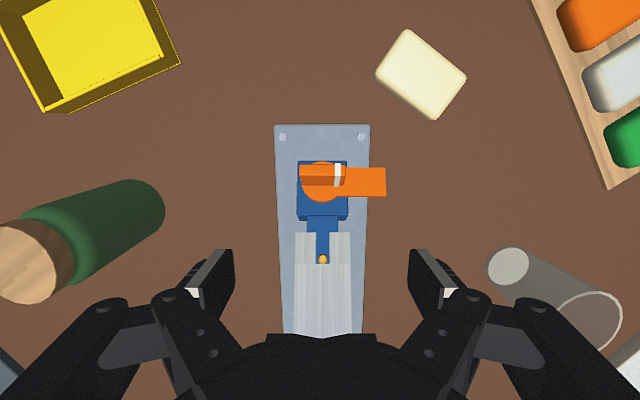

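View pics/k_sz.png

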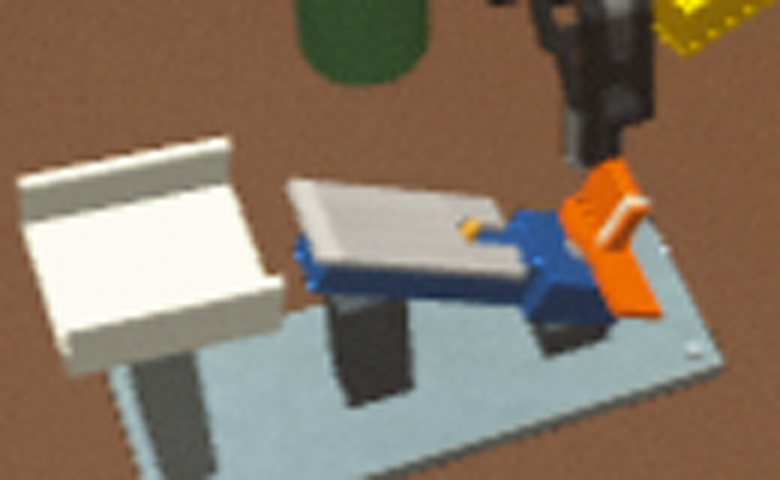

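```bash
python3 - <<'E'
from h import *
import pickle
p=cv2.imread("pics/k_wrist.png");d=np.load("pics/k_wrist.npy");o=pickle.load(open("pics/k_wrist.pkl","rb"))
M=np.array(robot.get_calibration("wrist")["mount"]);K,D,_=cal("wrist",o);T=cloud(d,(K,D,M))
h=cv2.cvtColor(p,cv2.COLOR_BGR2HSV);H,S,V=[h[:,:,i].astype(int) for i in range(3)]
for r in range(121,129):print(r,T[r,320].round(1),h[r,320])
print("base x", [ (r,[c[0],c[-1]],((T[r,c[0]+2]+T[r,c[-1]-2])/2).round(1).tolist()) for r in (135,150,200,215) for c in [np.nonzero((S[r]<80)&(V[r]>110)&(np.arange(640)>265)&(np.arange(640)<380))[0]]])
for r in (158,162,164,166,170,174,180,186,190,196,200,205,210,214,217,220):print(r,T[r,310].round(1),T[r,325].round(1),h[r,325])
m=(H>3)&(H<14)&(S>200)&(V>120);m[:140]=0;m[215:]=0;m[:,:280]=0;m[:,400:]=0
for r in range(162,204,3):
    c=np.nonzero(m[r])[0]
    if len(c):print("or",r,c[0],c[-1],T[r,c[0]+1].round(1),T[r,c[-1]-1].round(1))
E
```

```text
121 [ -1.3 -68.9 163.5] [ 11 106 123]
122 [ -1.3 -67.9 162.3] [ 12 110 127]
123 [ -1.3 -66.9 163.1] [11 98 94]
124 [ -1.3 -66.1 150.3] [ 38   8 131]
125 [ -1.3 -65.1 150.9] [ 99  12 154]
126 [ -1.3 -64.2 149.9] [105  35 174]
127 [ -1.3 -63.2 151. ] [105  47 183]
128 [ -1.3 -62.3 151.1] [105  45 182]
base x [(135, [np.int64(274), np.int64(369)], [0.1, -55.7, 150.8]), (150, [np.int64(274), np.int64(369)], [0.2, -41.1, 150.5]), (200, [np.int64(277), np.int64(367)], [0.7, 10.3, 149.9]), (215, [np.int64(277), np.int64(366)], [0.3, 27.0, 150.9])]
158 [-11.3 -33.1 150.1] [  3.7 -33.  151. ] [105  40 178]
162 [-10.  -34.2 113.1] [  2.9 -36.5  96.2] [ 12 223 253]
164 [ -8.3 -38.9  67.8] [  2.6 -38.8  68.3] [ 12 212 168]
166 [ -8.3 -37.7  66.3] [  2.5 -37.5  67.3] [ 13 221 235]
170 [ -8.3 -34.8  65.9] [  2.5 -35.   64.7] [ 13 218 236]
174 [ -8.2 -32.1  64.6] [  2.5 -32.1  64.9] [ 14 214 245]
180 [ -8.7 -25.8  74.6] [  2.7 -25.8  74.5] [ 13 226 182]
186 [ -9.2 -18.6  86.1] [  2.8 -19.   84.3] [ 14 222 240]
190 [ -9.2 -15.5  85.2] [  2.9 -15.5  85.1] [ 13 229 234]
196 [ -9.1 -11.4  82. ] [  2.8 
[... 399 characters left out ...]
5 300 344 [-14.8 -38.2  67.7] [ 15.5 -38.2  67.4]
or 168 300 384 [-14.7 -36.3  66. ] [ 50.4 -31.8  94.5]
or 171 301 384 [-14.  -34.3  64.8] [ 50.  -29.7  92.2]
or 174 342 384 [ 15.5 -32.1  64.6] [ 50.  -27.4  91.2]
or 177 301 384 [-14.2 -29.4  67.7] [ 49.8 -25.2  89.8]
or 180 301 384 [-14.7 -25.8  74.6] [ 49.8 -22.9  89.3]
or 183 302 385 [-14.3 -22.5  79.3] [ 50.2 -20.9  86.8]
or 186 307 385 [-10.8 -18.6  86.2] [ 50.5 -18.3  87.5]
or 189 303 385 [-13.9 -16.4  84.8] [ 49.9 -16.6  84.1]
or 192 307 385 [-10.7 -14.5  82.8] [ 49.9 -14.3  83.6]
or 195 307 383 [-10.7 -12.2  81.8] [ 48.2 -12.1  82.3]
or 198 311 333 [-7.5 -9.8 81.6] [  8.4 -10.   80.9]
or 201 317 327 [-2.7 -7.7 80.5] [ 3.6 -7.4 81.4]
```

Request:
{"op": "jog_arm", "data": {"targets": [[[0.4, -15, 10, 0], [0.9, -31.7, 30, 0], [0.9, -31.7, 55, 0], [0.9, -31.7, 72, 0], [0.9, -31.7, 81, 0], [0.9, -31.7, 81, 0], [0.9, -31.7, 81, 0]]]}}

```text
time_s: 14.72
position: [618.9, 71.4, 83.0]
orientation: [-180.0, -0.1, -33.6]
contact_force: [0.6, 0.5, -0.0]
width: 1.001
```

```bash
python3 snap.py l wrist side;  python3 - <<'E'
import cv2
b=cv2.imread("pics/l_side.png");cv2.imwrite("pics/l_sz.png",cv2.resize(b[130:260,260:400],None,fx=4.5,fy=4.5,interpolation=cv2.INTER_CUBIC))
E
```

```text
14.775 [618.93  71.48  83.08] [-1.7995e+02 -6.0000e-02 -3.3590e+01] [-0.69  0.01 -0.61] 1.0004493436346367
```

View pics/l_wrist.png

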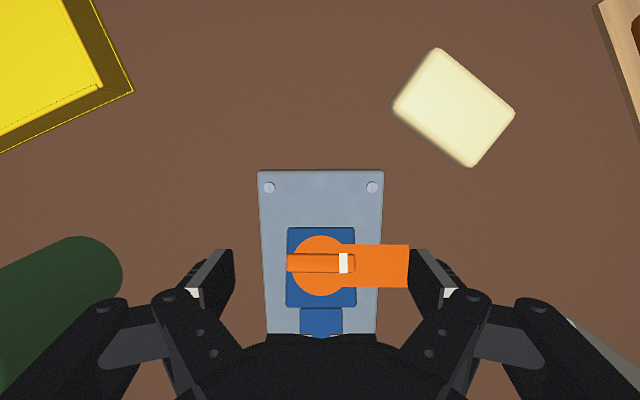

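View pics/l_sz.png

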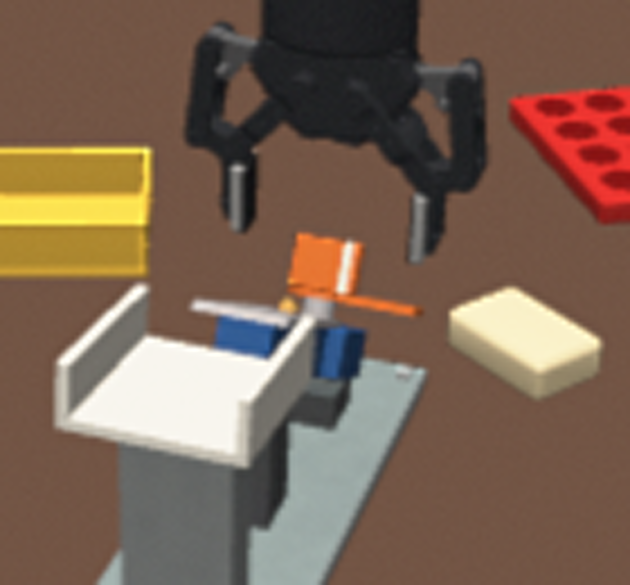

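Request:
{"op": "jog_arm", "data": {"targets": [[[0, 0, 0, 0], [0, 0, 0, 0], [0, 0, 0, 0], [0, 0, 0, 0], [0, 0, 0, 0], [0, 0, 0, 0]]], "grip": 20, "newtons": 60}}

```text
time_s: 15.58
position: [618.6, 71.5, 82.5]
orientation: [-180.0, -0.0, -33.6]
contact_force: [-0.2, -0.8, 3.7]
width: 0.373
```

```bash
python3 snap.py m wrist side;  python3 - <<'E'
import cv2
b=cv2.imread("pics/m_side.png");cv2.imwrite("pics/m_sz.png",cv2.resize(b[130:260,260:400],None,fx=4.5,fy=4.5,interpolation=cv2.INTER_CUBIC))
E
```

```text
15.625 [618.61  71.47  82.47] [-1.7999e+02 -2.0000e-02 -3.3580e+01] [ 0.1  -1.33  3.63] 0.3737418305827581
```

View pics/m_wrist.png

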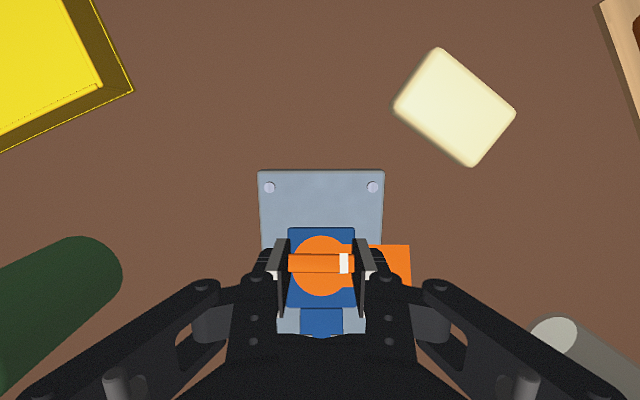

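View pics/m_sz.png

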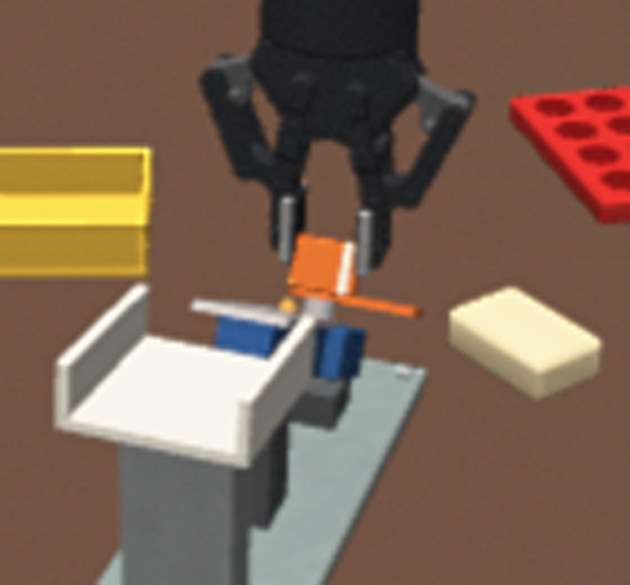

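Request:
{"op": "jog_arm", "data": {"targets": [[[0, 1, 1.7, 0], [0, 2, 3.5, 0], [0, 3, 5.2, 0], [0, 3.3, 5.7, 0], [0, 3.3, 5.7, 0]]]}}

```text
time_s: 16.3
position: [617.0, 69.0, 77.2]
orientation: [-179.9, -0.0, -33.6]
contact_force: [-0.8, 0.7, 10.4]
width: 0.377
```

```bash
python3 snap.py n wrist side;  python3 - <<'E'
import cv2
b=cv2.imread("pics/n_side.png");cv2.imwrite("pics/n_sz.png",cv2.resize(b[130:260,260:400],None,fx=4.5,fy=4.5,interpolation=cv2.INTER_CUBIC))
E
```

```text
16.35 [617.05  69.02  77.23] [-1.7994e+02 -4.0000e-02 -3.3570e+01] [-0.97 -0.08 10.6 ] 0.3753370711660067
```

View pics/n_wrist.png

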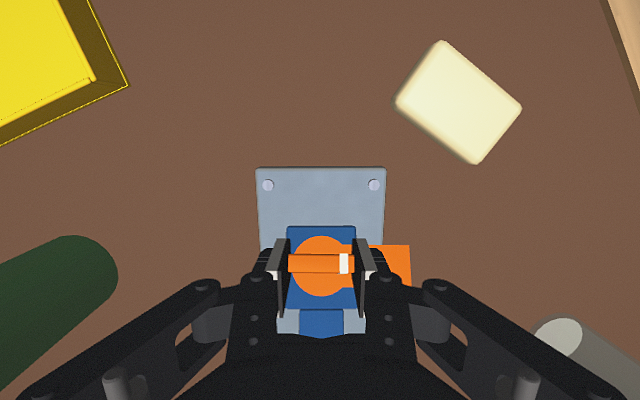

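View pics/n_sz.png

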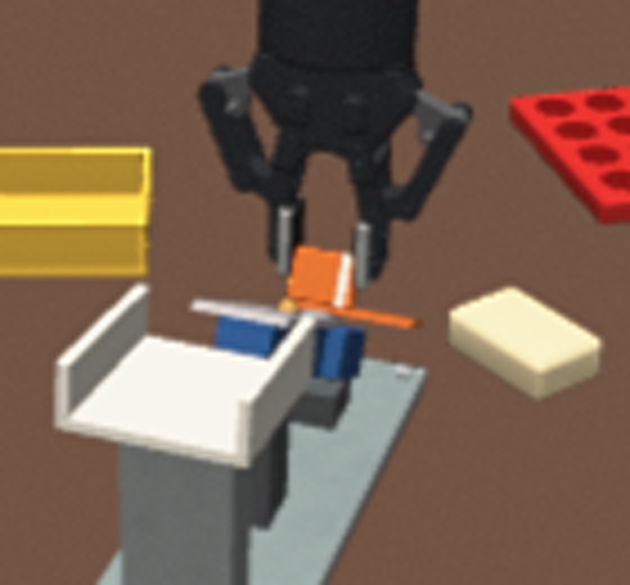

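Request:
{"op": "jog_arm", "data": {"targets": [[[0, 0, 0, 4], [0, 0, 0, 8], [0, 0, 0, 12], [0, 0, 0, 16], [0, 0, 0, 20], [0, 0, 0, 24], [0, 0, 0, 26], [0, 0, 0, 26]]]}}

```text
time_s: 17.4
position: [620.1, 67.2, 78.6]
orientation: [-179.7, -0.4, -59.5]
contact_force: [4.3, -2.2, 13.6]
width: 0.374
```

```bash
python3 snap.py q wrist side;  python3 - <<'E'
import cv2
b=cv2.imread("pics/q_side.png");cv2.imwrite("pics/q_sz.png",cv2.resize(b[130:260,260:400],None,fx=4.5,fy=4.5,interpolation=cv2.INTER_CUBIC))
E
```

```text
17.45 [620.16  67.19  78.55] [-179.7    -0.36  -59.5 ] [ 3.65 -2.04 13.19] 0.37699152100879785
```

View pics/q_wrist.png

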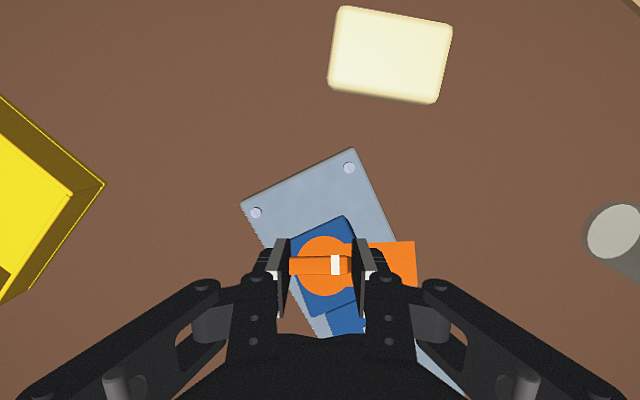

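View pics/q_sz.png

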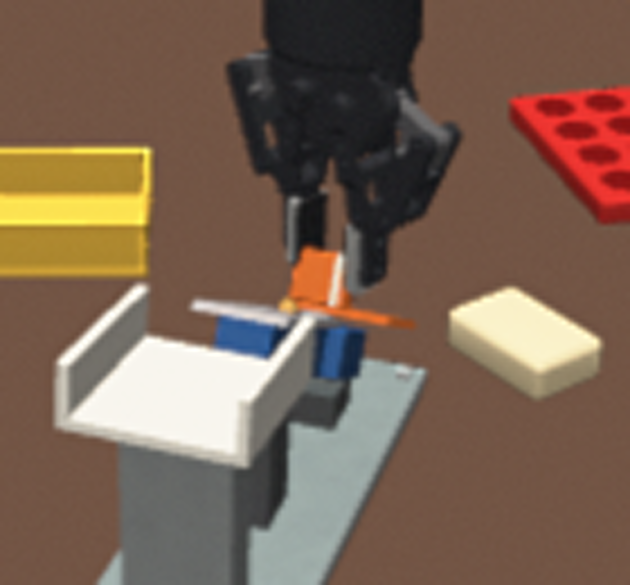

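Request:
{"op": "jog_arm", "data": {"targets": [[[0, 0, -0.5, 4], [0, 0, -1, 8], [0, 0, -1.5, 12], [0, 0, -2, 16], [0, 0, -2.5, 20], [0, 0, -3, 24], [0, 0, -3, 24]]]}}

```text
time_s: 18.38
position: [621.5, 67.0, 81.9]
orientation: [-179.4, -0.3, -83.6]
contact_force: [9.9, -2.8, 11.3]
width: 0.374
```

```bash
python3 snap.py r wrist side;  python3 - <<'E'
import cv2
b=cv2.imread("pics/r_side.png");cv2.imwrite("pics/r_sz.png",cv2.resize(b[130:260,260:400],None,fx=4.5,fy=4.5,interpolation=cv2.INTER_CUBIC))
E
```

```text
18.425 [621.47  66.98  81.92] [-179.44   -0.25  -83.56] [ 9.08 -2.52 11.8 ] 0.37347315978573364
```

View pics/r_wrist.png

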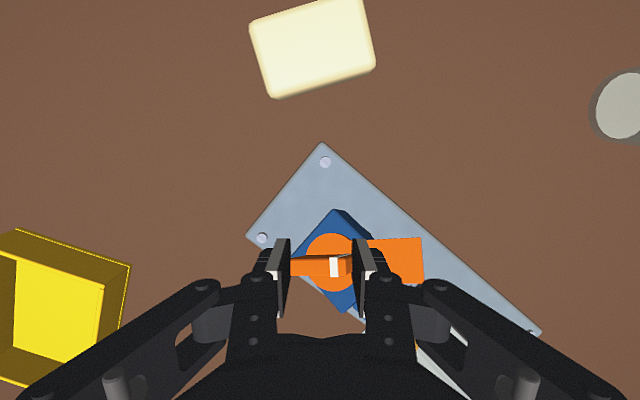

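View pics/r_sz.png

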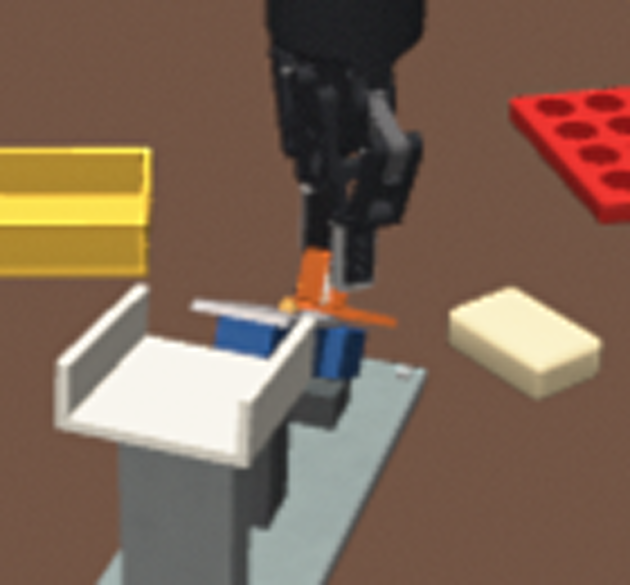

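Request:
{"op": "jog_arm", "data": {"targets": [[[0, 0, -0.5, 4], [0, 0, -1, 8], [0, 0, -1.5, 12], [0, 0, -1.5, 16], [0, 0, -1.5, 20], [0, 0, -1.5, 20]]]}}

```text
time_s: 19.23
position: [620.9, 64.2, 83.8]
orientation: [-179.4, -0.2, -103.7]
contact_force: [7.7, -10.2, 16.0]
width: 0.341
```

```bash
python3 snap.py t wrist side;  python3 - <<'E'
import cv2
b=cv2.imread("pics/t_side.png");cv2.imwrite("pics/t_sz.png",cv2.resize(b[130:260,260:400],None,fx=4.5,fy=4.5,interpolation=cv2.INTER_CUBIC))
from cell import robot;print(robot.get_obs()["qpos"].round(1))
E
```

```text
19.275 [620.87  64.17  83.85] [-179.37   -0.24 -103.68] [  7.21 -10.25  15.46] 0.33884072477726523
[-37.4  47.   48.3 101.4 -43.6  51.6 -73.5]
```

View pics/t_wrist.png

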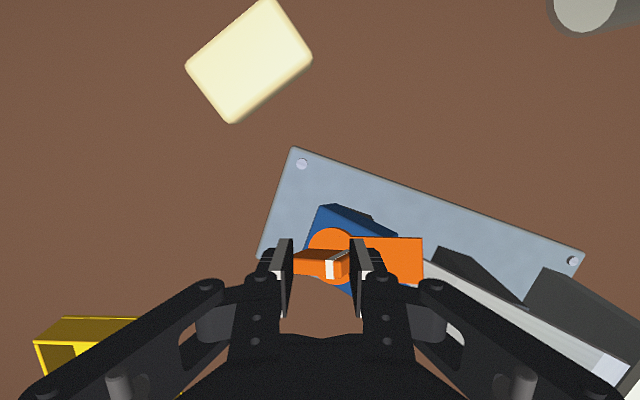

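View pics/t_sz.png

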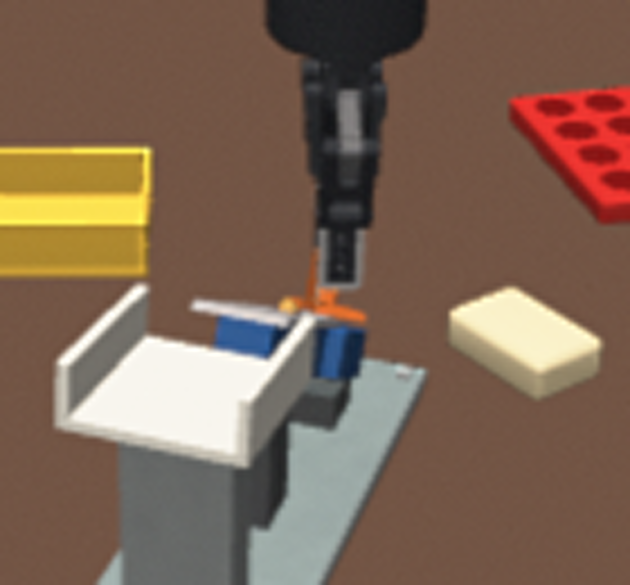

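Request:
{"op": "jog_arm", "data": {"targets": [[[0, 0, -1, 0], [0, 0, -3, 0], [0, 0, -15, 0], [0, 0, -35, 0], [0, 0, -50, 0], [0, 0, -50, 0]]], "grip": 48}}

```text
time_s: 20.08
position: [617.4, 68.8, 132.9]
orientation: [-179.9, 0.1, -103.6]
contact_force: [-0.2, 0.0, -0.3]
width: 0.482
```

Request:
{"op": "jog_arm", "data": {"targets": [[[0, 0, 0, -10], [0, 0, 0, -20], [0, 0, 0, -30], [0, 0, 0, -40], [0, 0, 0, -50], [0, 0, 0, -60], [0, 0, 0, -70], [0, 0, 0, -70]]], "grip": 60}}

```text
time_s: 21.08
position: [616.4, 68.8, 131.0]
orientation: [-180.0, 0.0, -33.6]
contact_force: [-0.2, -0.4, 0.5]
width: 0.6
```

```bash
python3 snap.py u scene wrist;  python3 - <<'E'
import cv2
b=cv2.imread("pics/u_scene.png");cv2.imwrite("pics/u_sz.png",cv2.resize(b[170:250,240:370],None,fx=6,fy=6,interpolation=cv2.INTER_CUBIC))
E
```

```text
21.125 [616.39  68.81 130.92] [-1.7999e+02  3.0000e-02 -3.3800e+01] [-0.94 -0.03  0.56] 0.5997561921626058
```

View pics/u_wrist.png

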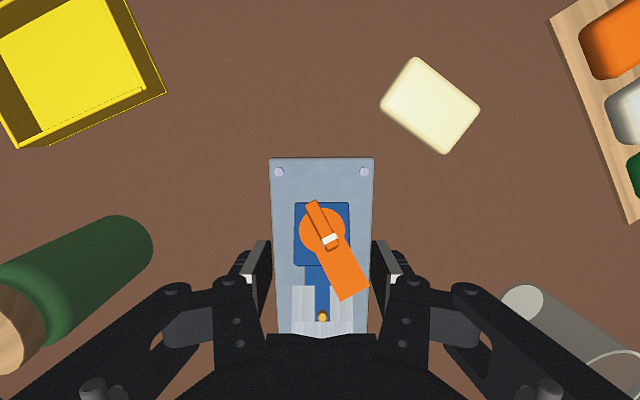

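View pics/u_sz.png

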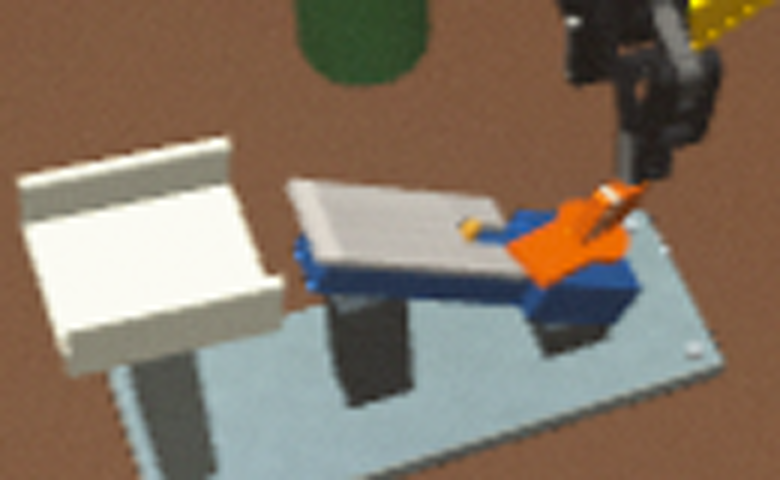

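Request:
{"op": "jog_arm", "data": {"targets": [[[0, 0, 10, -7], [0, 0, 25, -15], [0, 0, 40, -15], [0, 0, 49, -15], [0, 0, 51, -15], [0, 0, 51, -15]]]}}

```text
time_s: 21.92
position: [616.7, 68.8, 80.2]
orientation: [180.0, -0.0, -18.6]
contact_force: [0.1, -0.3, -0.2]
width: 0.602
```

```bash
python3 snap.py v wrist
```

```text
21.925 [616.7   68.85  80.16] [ 1.7999e+02 -1.0000e-02 -1.8640e+01] [ 0.13 -0.33 -0.16] 0.6016597634296884
```

View pics/v_wrist.png

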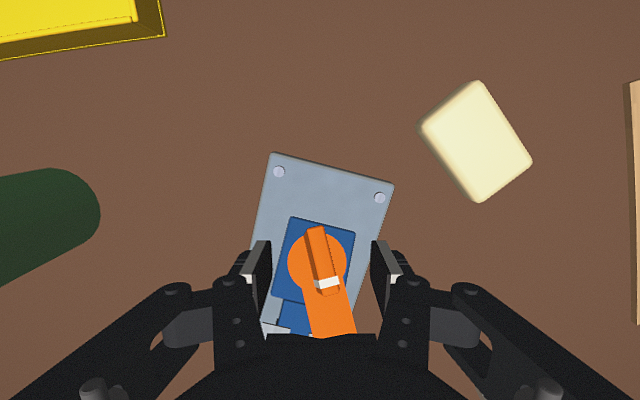

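Request:
{"op": "jog_arm", "data": {"targets": [[[0, 0, 0, 0], [0, 0, 0, 0], [0, 0, 0, 0], [0, 0, 0, 0], [0, 0, 0, 0], [0, 0, 0, 0]]], "grip": 5, "newtons": 25}}

```text
time_s: 22.72
position: [617.0, 69.0, 80.9]
orientation: [-179.9, -0.0, -18.6]
contact_force: [-0.1, 0.4, 5.3]
width: 0.104
```

Request:
{"op": "jog_arm", "data": {"targets": [[[0, 0, 0, 4], [0, 0, 0, 8], [0, 0, 0, 12], [0, 0, 0, 15], [0, 0, 0, 17], [0, 0, 0, 17]]]}}

```text
time_s: 23.48
position: [617.4, 68.7, 81.0]
orientation: [-179.9, -0.1, -35.6]
contact_force: [-0.0, -0.2, 6.5]
width: 0.096
```

```bash
python3 snap.py w scene wrist;  python3 - <<'E'
import cv2
b=cv2.imread("pics/w_scene.png");cv2.imwrite("pics/w_sz.png",cv2.resize(b[170:250,240:370],None,fx=6,fy=6,interpolation=cv2.INTER_CUBIC))
E
```

```text
23.525 [617.38  68.71  81.02] [-1.7994e+02 -9.0000e-02 -3.5580e+01] [-0.98  0.12  6.9 ] 0.10174966321019552
```

View pics/w_wrist.png

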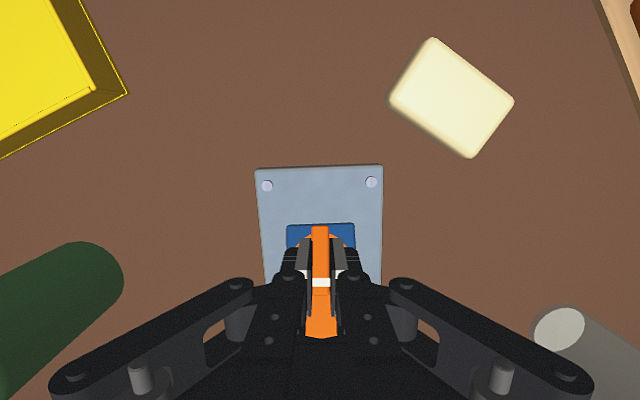

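View pics/w_sz.png

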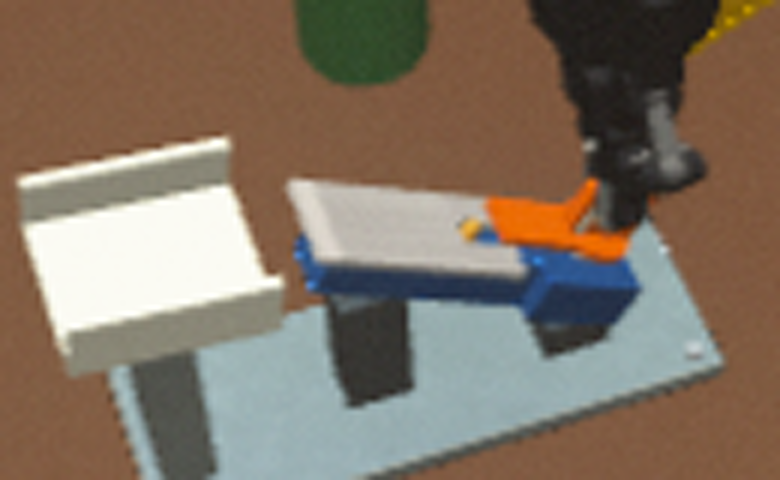

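Request:
{"op": "jog_arm", "data": {"targets": [[[0, 0, 0, 0], [0, 0, 0, 0], [0, 0, 0, 0], [0, 0, 0, 0]]], "grip": 45}}

```text
time_s: 24.08
position: [616.5, 68.9, 80.0]
orientation: [180.0, 0.0, -35.6]
contact_force: [0.3, -0.0, 0.5]
width: 0.449
```

```bash
python3 snap.py x scene side wrist;  python3 - <<'E'
import cv2
b=cv2.imread("pics/x_scene.png");c=cv2.imread("pics/x_side.png")
cv2.imwrite("pics/x_sz.png",cv2.resize(b[170:250,240:370],None,fx=6,fy=6,interpolation=cv2.INTER_CUBIC))
cv2.imwrite("pics/x_si.png",cv2.resize(c[130:260,260:400],None,fx=4.5,fy=4.5,interpolation=cv2.INTER_CUBIC))
E
```

```text
24.175 [616.54  68.84  80.04] [ 1.7999e+02  1.0000e-02 -3.5580e+01] [-0.41 -0.35 -0.04] 0.4494822545929505
```

View pics/x_wrist.png

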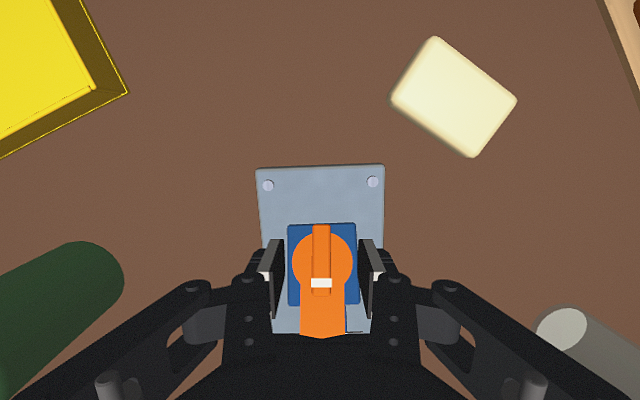

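View pics/x_sz.png

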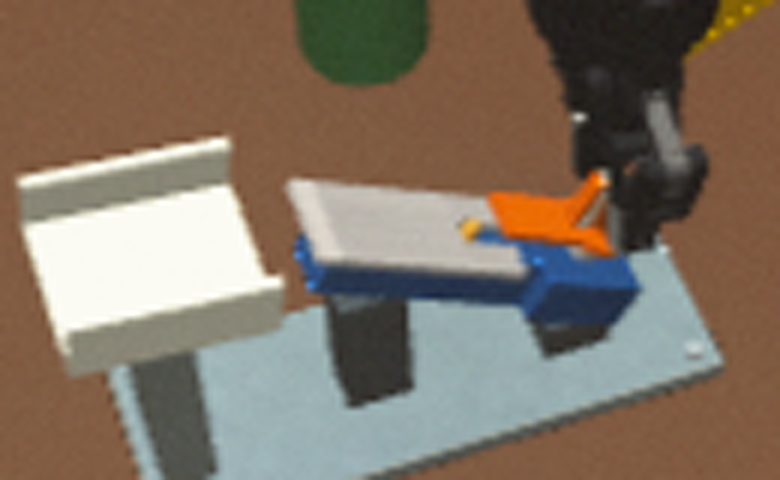

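View pics/x_si.png

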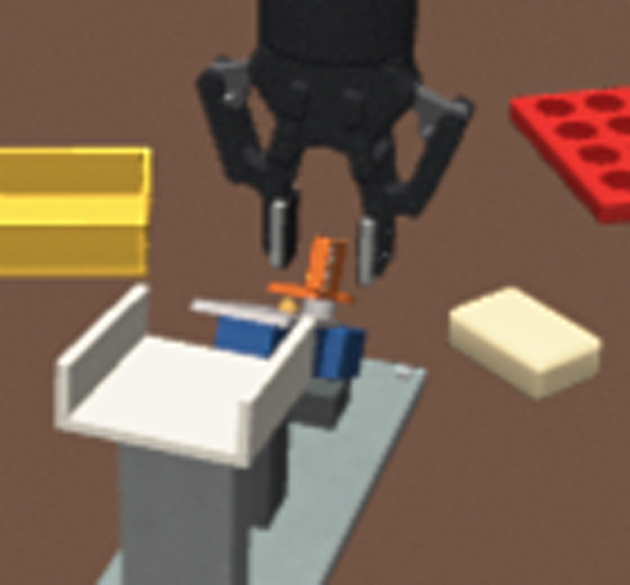

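Request:
{"op": "jog_arm", "data": {"targets": [[[0, 0, -10, 0], [0, 0, -35, 0], [0, 0, -65, 0], [0, 10, -85, 0], [0, 25, -85, 0], [0, 30, -85, 0], [0, 30, -85, 0]]]}}

```text
time_s: 25.1
position: [598.4, 43.9, 164.4]
orientation: [180.0, 0.1, -35.6]
contact_force: [-0.1, 0.3, -0.7]
width: 0.449
```

```bash
python3 snap.py y scene side wrist; python3 - <<'E'
from h import *
import pickle
p=cv2.imread("pics/y_wrist.png");d=np.load("pics/y_wrist.npy");o=pickle.load(open("pics/y_wrist.pkl","rb"))
C=cal("wrist",o);W=cloud(d,C)
h=cv2.cvtColor(p,cv2.COLOR_BGR2HSV);H,S,V=[h[:,:,i].astype(int) for i in range(3)]
m=((H>3)&(H<14)&(S>200)&(V>120)).astype(np.uint8);n,l,st,_=cv2.connectedComponentsWithStats(m)
ux=np.array([-.553,-.833,0]);xs=ux*.866+[0,0,.5];zs=-ux*.5+[0,0,.866]
mb=(H>100)&(H<125)&(S>120)
cv2.imwrite("pics/y_z.png",cv2.resize(p[100:340,230:420],None,fx=2.4,fy=2.4,interpolation=cv2.INTER_CUBIC))
q=W[mb&(d>0)&(np.indices(d.shape)[1]>270)&(np.indices(d.shape)[1]<370)]
print("block plane zs",np.percentile(q@zs,[50,90,97]))
for i in range(1,n):
    if st[i,4]>300: q=W[l==i]@zs;print(st[i],np.histogram(q,bins=np.arange(q.min(),q.max()+2,2)))
E
```

```text
25.2 [598.93  44.73 164.4 ] [ 1.7997e+02  5.0000e-02 -3.5560e+01] [-0.18  0.87 -0.82] 0.4505781812442227
block plane zs [244.39122176 245.32918237 245.72641753]
[ 561    0   79   40 1045] (array([ 26,  30,  51,  93, 123, 118, 135, 140, 105, 113,  92,  17,   0,
         0,   0,   0,   0,   0,   0,   0,   0,   0,   0,   0,   0,   0,
         0,   0,   0,   0,   0,   0,   0,   0,   0,   0,   0,   0,   0,
         0,   0,   0,   0,   0,   0,   0,   0,   0,   0,   0,   0,   0,
         0,   0,   0,   0,   0,   0,   0,   0,   0,   0,   0,   0,   0,
         0,   0,   0,   0,   0,   0,   0,   0,   0,   0,   0,   0,   0,
         0,   0,   0,   0,   0,   0,   0,   0,   0,   0,   0,   0,   0,
         0,   0,   0,   0,   0,   0,   0,   0,   0,   0,   0,   0,   0,
         0,   0,   0,   2]), array([271.13520882, 273.13520882, 275.13520882, 277.13520882,
       279.13520882, 281.13520882, 283.13520882, 285.13520882,
       287.13520882, 289.13520882, 291.13520882, 293.13520882,
       295.13520882, 297.13520882, 299.13520882, 301.13520882,
       303.13520882, 305.13520882, 307.13520882, 309.1
[... 3195 characters left out ...]
5913, 400.64325913,
       402.64325913, 404.64325913, 406.64325913, 408.64325913,
       410.64325913, 412.64325913, 414.64325913, 416.64325913,
       418.64325913, 420.64325913, 422.64325913, 424.64325913,
       426.64325913, 428.64325913, 430.64325913, 432.64325913,
       434.64325913, 436.64325913, 438.64325913, 440.64325913,
       442.64325913, 444.64325913, 446.64325913, 448.64325913,
       450.64325913, 452.64325913, 454.64325913, 456.64325913,
       458.64325913, 460.64325913, 462.64325913, 464.64325913,
       466.64325913, 468.64325913, 470.64325913, 472.64325913,
       474.64325913, 476.64325913, 478.64325913, 480.64325913,
       482.64325913, 484.64325913, 486.64325913]))
```

View pics/y_z.png

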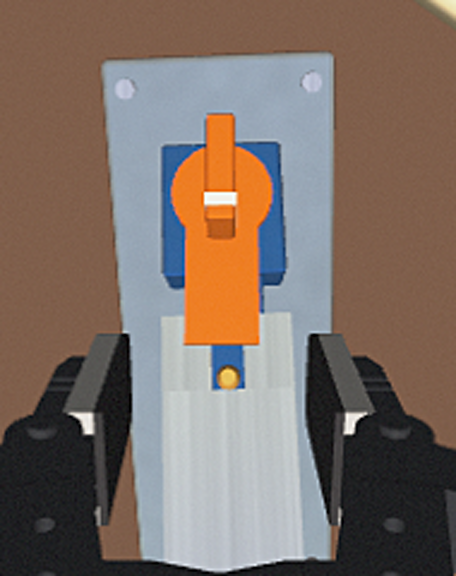

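View pics/y_scene.png

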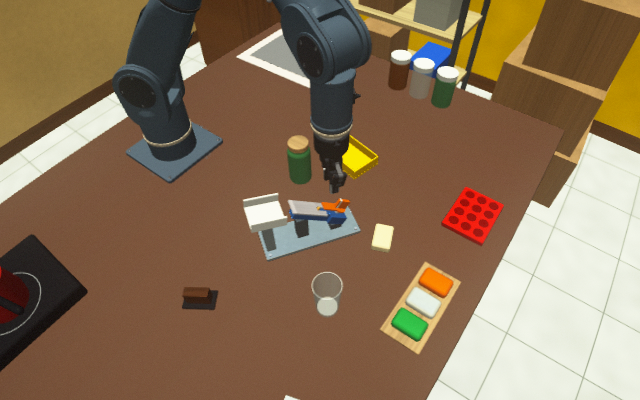

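```bash
python3 -c "
from cell import robot
print(robot.hand_in())"
```

```text
the job is handed in; nothing more can be done
None
```

The job is done and handed in at about 25 s on the robot's clock. No verdict came back, so the results below rest on my own last checks.

**What I did**
- I gripped the blade across its width and lowered it onto the seat with its notch over the pin. Pressing down pivoted it to the 30° slope. I then slid it downhill until the pin stopped it, at about 6 N, and let go.
- I gripped the ends of the stud's wing, pressed it in about 6 mm and turned it to about 63°. I then regripped the wing across its faces to finish the quarter turn, and let it spring up.

**What the last pictures showed**
- **Blade:** it lies on the seat with the pin centred in the notch and touching its closed end.
- **Stud:** the disc top stands 16 mm above the seat face, so it is fully out. The tongue points uphill over the notched end at about 1.6 rad.
- **Bystanders:** the jar, the tray, the beaker and the soap look unmoved in the scene picture; I did not measure them again.
- **Robot:** it is clear above the shaver, and the force reading is about zero.

**Readings that disagreed**
- Wrist-camera heights read about 1 to 1.5 mm high against the known heights.
- An automatic plane fit gave the blade's slope as 27 to 29°. Reading depth points row by row on the seated blade, just before I let go, gave 29.8°. I trusted the second figure because the blade and seat surfaces agreed with it.

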